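# Load a hanging mail scale with check weights and store the reading

## Robot

A 6-joint arm with a two-finger parallel gripper is mounted at the origin on a cart in front of the work surface, level with it; the furniture and walls round the work are solid. World frame = base frame: x ahead of the robot, y to its left, z up, the work surface at z = 0. Lengths are in m, angles in degrees, forces in N, time in s.
With the tool pointing down it reaches from about 0.4 to 0.825 m from the base axis. Payload 7 kg.
Tool frame: the origin (TCP) lies at the very end of the fingers, on their centre line; the grasp point (between the pads) lies arm.hold_point_z behind it (arm.hold_point_z is the distance from the TCP to the grasp point, in m); z points along the fingers, y is the line along which they close (so a half turn about z gives the same grasp; the last joint's range is limited). The gripper opens to 88 mm and grips with 3 to 60 N. Pads are 19 mm wide; open, the fingers measure 130 mm over their backs; the gripper's body (78 mm by 193 mm) begins 47 mm behind the grasp point.
Start: joints at [-51.618, 20.546, 0.682, 0, -70.136, -16.507], TCP at [0.251, -0.626, 0.206] pointing down, gripper open.
Joint ranges: [-176.03, 176.03], [-82.01, 121.73], [-58.28, 71.71], [-173.87, 95.51], [-174.79, -0.11], [-173.66, 173.66]. Speed limits (degrees/s): [136.94, 136.94, 172.46, 180, 180, 180].

## Interface

Orientations are given as a 3x3 rotation matrix whose columns are the frame's x, y, z axes.
In Python, from workcell import arm gives the robot as it stands.
- The arm moves only by the tool apply_moves, never from a script. Its argument "motion" is a list of rows, each an object of numbers: "x", "y", "z": the shift along the world's x, y, z scaled (see below); "wx", "wy", "wz": the turn, a rotation vector about the world's x, y, z scaled (see below). In form: [{"x": .., "y": .., "z": .., "wx": .., "wy": .., "wz": ..}, ...]. A call has 1 to 5 rows; each row is the pose to reach, as a shift and turn from the pose commanded when the call began, turning the shorter way round; what a row does not reach only later rows make up. The controller multiplies each number of a shift by 50 cm and each number of a turn by pi rad. A row lasts 1/12 s, in which the tool goes at most 41.7 mm and 7.16 degrees, less where a joint would pass 70% of its speed; a pose out of reach is approached as far as the arm can. A call with a number of a shift or a turn outside -1 to 1 is refused whole. A call with a gripper value outside its range is refused whole. "claw" is the closure, from 0 (fully open) to 1 (shut), set as the call begins (left out, the last holds). The fingers move at their own pace and stop on an object; "newtons" is the grip in N (left out, the last holds). Time passes only in rows, so rows that repeat a pose let the fingers close. It gives the time, the measured TCP pose, the force, the opening and the grip force at its end, in the units of the state.
- arm.get_state(): the state, without advancing time (a new reading comes with each control period).
- arm.grab_frame(name): name is "side" or "top"; returns a dict with "img" (384x512x3 uint8, red, green, blue), "depth" (384x512 float32, m along the optical axis (not along the pixel's ray), 0 where there is no reading), "vertical_fov" (degrees; the focal length in pixels is half the picture's height over the tangent of half this angle, whatever the lens; pixels are square), "cx", "cy" (the principal point, pixels), "position" and "attitude" of the camera in the world. Camera axes: x right, y up, looking along -z (the intrinsics and any distortion apply to the point x, -y, -z); pixel columns grow to the right and rows downward; lengths in m; the calibration is good to about 2 mm. A picture is of the moment at which its call begins.
- arm.hand_in(): hands the job in; it is judged then, once.
The state is a dict: "clock": time; "joints": joint angles; "qd": joint speeds; "joint_efforts": joint torques, N m; "eef_pos": TCP position; "orientation": TCP orientation; "force": force on the tool from outside, world axes, zero at the start; "wrist_torque": the same for the moment, N m; "grip_width": opening from 0.0 (shut) to 1.0 (fully open); "gripper_force": force on a finger pad.
Only numpy, scipy, OpenCV 4.12 (cv2) and the standard library are available. Lean on these libraries where they do the work, as an engineer would, in place of code of your own. Each camera call takes 0.05 s, during which the arm holds its last target. There are 200 camera calls.

## Task

Check the hanging mail scale: hang every bar weight standing on the table on the scale's hook by the eye in its handle, one after the other, the largest first and furthest in, then ever smaller ones in front of it. When all hang still, press the readout's white key gently to its first stop and hold it there for about a second so that the reading locks, then press it fully down to store the reading and let it go. Leave the calculator, the mug and the tape measure where they are.

Things in the scene. Friction and masses are not known exactly. Their poses are not given: they have to be found in the camera images.
- hook_root (a point): Inner end of the mail scale's hook: a level round steel bar, 10 mm thick, that sticks out of the front face of the grey load-cell head (60 mm wide, top 218 mm high) on a column fixed on the table. Point on the bar's axis at that face, 200 mm high; -x points out along the bar, z up. A weight hangs on the bar when its grip point is about 18 mm higher than this point
- hook_tip (a point): End of the straight part of the same bar, on its axis, 170 mm from hook_root. Beyond it (11 mm further out) the bar turns up; the top of the upturned end is 18 mm above the bar's axis
- key_top (a point): Centre of the top of the round white key (24 mm across) on the fixed readout box (90x130x34 mm, dark display beside it); at rest 53 mm above the table. Straight down it has two stages: 4 mm of light travel (about 3 N) to a first stop, then nothing moves until about 10 N, then 6 mm more (14 N at the bottom). It springs back when let go
- key_first (a joint): Travel of the key's first stage in m: 0 at rest, 0.004 at the first stop
- key_second (a joint): Travel of the key's second stage in m: 0 until pushed past the first stop with more than 10 N, 0.006 when fully down
- calculator: Bystander: pocket calculator 150x80x18 mm lying on the table, origin at its underside
- mug: Bystander: white coffee mug, 95 mm high, origin at its underside
- tape_measure: Bystander: yellow tape measure 70 mm long, 60 mm high, origin at its underside
- weight_1_grip (a point): Middle of the head of the largest weight's handle, 84 mm above its underside. The handle is flat: 12 mm thick (x), 38 mm wide (y). Its top 24 mm (72 to 96 mm up) is the solid head, gripped from above across y; below it is the eye for the hook, 26 mm wide, from 26 to 72 mm up, its top an upside-down V of 45 degree slopes, open along x. z is up; half a turn about z changes nothing
- weight_1: The largest bar weight (absent in some starts): steel bar foot 88 mm wide (y), 36 mm deep (x), 26 mm high, with a light dark upright handle on it, 96 mm high in all. Origin at the centre of its underside
- weight_2_grip (a point): Middle of the head of the second largest weight's handle, 84 mm above its underside. The handle is flat: 12 mm thick (x), 38 mm wide (y). Its top 24 mm (72 to 96 mm up) is the solid head, gripped from above across y; below it is the eye for the hook, 26 mm wide, from 26 to 72 mm up, its top an upside-down V of 45 degree slopes, open along x. z is up; half a turn about z changes nothing
- weight_2: The second largest bar weight (absent in some starts): steel bar foot 72 mm wide (y), 36 mm deep (x), 26 mm high, with a light dark upright handle on it, 96 mm high in all. Origin at the centre of its underside
- weight_3_grip (a point): Middle of the head of the third largest weight's handle, 84 mm above its underside. The handle is flat: 12 mm thick (x), 38 mm wide (y). Its top 24 mm (72 to 96 mm up) is the solid head, gripped from above across y; below it is the eye for the hook, 26 mm wide, from 26 to 72 mm up, its top an upside-down V of 45 degree slopes, open along x. z is up; half a turn about z changes nothing
- weight_3: The third largest bar weight (absent in some starts): steel bar foot 56 mm wide (y), 36 mm deep (x), 26 mm high, with a light dark upright handle on it, 96 mm high in all. Origin at the centre of its underside
- weight_4_grip (a point): Middle of the head of the smallest weight's handle, 84 mm above its underside. The handle is flat: 12 mm thick (x), 38 mm wide (y). Its top 24 mm (72 to 96 mm up) is the solid head, gripped from above across y; below it is the eye for the hook, 26 mm wide, from 26 to 72 mm up, its top an upside-down V of 45 degree slopes, open along x. z is up; half a turn about z changes nothing
- weight_4: The smallest bar weight (absent in some starts): steel bar foot 42 mm wide (y), 36 mm deep (x), 26 mm high, with a light dark upright handle on it, 96 mm high in all. Origin at the centre of its underside
Not all that is in view belongs to the job. What is shaped like the weight_1 but turquoise is not meant. What is shaped like the weight_4 but pink is not meant.

How it is judged:
By the outcome, as a careful person would: the job done as asked, in the order asked, and still so for the second after the job is handed in, with the robot touching nothing.
Of weight_1, weight_2, weight_3, weight_4 only 3 to 4 are there at a start; the rules pass over those that are not, and their reading is None.
At some moment in a run one of weight_1, weight_2, weight_3, weight_4 may be knocked a few centimetres aside while the robot is not near it.
It also fails if it takes over 192 s, if anything falls off the work surface, if the arm or the gripper's body presses on something with over 40 N, if the wrist force passes 120 N, or if a joint passes its speed limit or range.

## Working session

There is one attempt and no reset: what is moved stays moved. The work goes in short steps, Python scripts to look and compute and a tool call to move; the robot and the scene stay as the last step left them, time stands still between calls to the robot, and variables do not carry over. Pictures are saved under pics/ and viewed, at most 14 in all, crops included, and the job is handed in when it is done.

Besides the shell and the picture viewer there is one more tool, called after "Call:" by a JSON object that holds its "op" and its "data". apply_moves: Moves the arm, as the interface text tells. Shifts and turns lie within -1 to 1; 1 stands for 50 cm of shift or pi rad of turn. Its arguments: {"type":"object","properties":{"motion":{"type":"array"},"claw":{"type":"number"},"newtons":{"type":"number"}},"required":["motion"]}

```bash
ls; mkdir -p pics; cat > h.py <<'E'
import numpy as np, cv2
from workcell import arm
def cam(n):
    f=arm.grab_frame(n); f['f']=f['img'].shape[0]/2/np.tan(np.radians(f['vertical_fov'])/2)
    return f
def ray(f,u,v):
    d=np.array([(u-f['cx'])/f['f'],-(v-f['cy'])/f['f'],-1.0])
    return np.array(f['position']),np.array(f['attitude'])@d
def onz(f,u,v,z):
    p,d=ray(f,u,v); return p+d*(z-p[2])/d[2]
def dep(f,u,v):
    p,d=ray(f,u,v); return p+d*f['depth'][int(v),int(u)]
def cloud(f):
    h,w=f['depth'].shape; u,v=np.meshgrid(np.arange(w),np.arange(h))
    c=np.stack([(u-f['cx'])/f['f'],-(v-f['cy'])/f['f'],-np.ones((h,w))],-1)*f['depth'][...,None]
    return c@np.array(f['attitude']).T+np.array(f['position'])
E
python3 - <<'E'
from h import *
for n in('side','top'):
    f=cam(n); cv2.imwrite(f'pics/{n}0.png',f['img'][...,::-1]); print(n,{k:v for k,v in f.items() if k not in('img','depth')})
print(arm.get_state(),arm.hold_point_z)
E
```

```text
pics
side {'vertical_fov': 47.70629304889265, 'cx': 261.03113208477095, 'cy': 189.44850109648115, 'position': array([ 0.29822818, -1.1080189 ,  1.14533314]), 'attitude': array([[ 0.97847967,  0.12252851, -0.166025  ],
       [-0.20587524,  0.633873  , -0.74553364],
       [ 0.01388964,  0.76366994,  0.64545743]]), 'f': np.float64(434.23094311630746)}
top {'vertical_fov': 48.30508114332062, 'cx': 263.918962975056, 'cy': 195.36552508948057, 'position': array([0.38239415, 0.0224707 , 1.68013696]), 'attitude': array([[ 7.70999528e-04,  9.93134770e-01, -1.16973217e-01],
       [-9.99899188e-01, -8.92834346e-04, -1.41709930e-02],
       [-1.41781435e-02,  1.16972351e-01,  9.93033962e-01]]), 'f': np.float64(428.16757015056345)}
{'clock': 0.1, 'joints': array([-5.16184066e+01,  2.05862625e+01,  6.39067731e-01, -1.70417619e-02,
       -7.01368440e+01, -1.65077099e+01]), 'qd': array([ 0.03448455,  0.0203961 ,  0.2225047 ,  0.11752636, -0.03301448,
       -0.05408089]), 'joint_efforts': array([ 6.30781269e-04, -5.84163630e+01,  2.93752688e+01,  7.01553673e+00,
        1.01409119e-02, -9.36079937e-05]), 'eef_pos': array([ 0.2512801 , -0.62597461,  0.204931  ]), 'orientation': array([[-9.28043844e-01, -3.72470328e-01, -6.91406584e-04],
       [-3.72470940e-01,  9.28042912e-01,  1.32345559e-03],
       [ 1.48707042e-04,  1.48575368e-03, -9.99998885e-01]]), 'force': array([ 0.76118605,  0.63440072, -0.11037931]), 'wrist_torque': array([ 0.02094148, -0.05734972,  0.01233674]), 'gripper_force': 0.0, 'grip_width': 0.9990764524533433} 0.0188
```

View pics/side0.png

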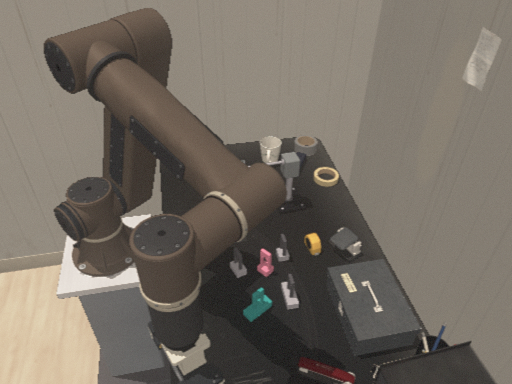

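View pics/top0.png

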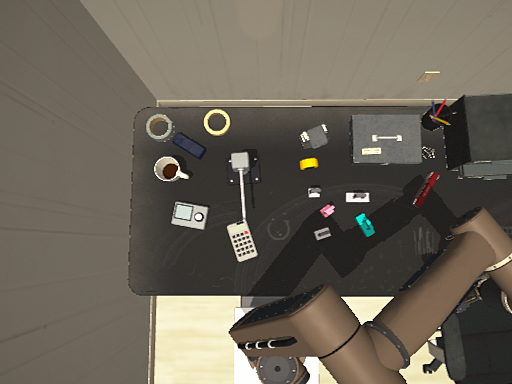

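```bash
python3 - <<'E'
from h import *
f=cam('top'); g=cam('side')
a=cv2.resize(f['img'][120:270,160:400],None,fx=3.3,fy=3.3,interpolation=cv2.INTER_CUBIC)
cv2.imwrite('pics/topc.png',a[...,::-1])
b=cv2.resize(g['img'][140:330,220:380],None,fx=3.1,fy=3.1,interpolation=cv2.INTER_CUBIC)
cv2.imwrite('pics/sidec.png',b[...,::-1])
for n,u,v,z in [('w1',357,197,.026),('w3?',322,233,.026),('w4?',314,191,.026),('turq',365,225,.026),('pink',328,211,.026),('key',199,217,.053),('headtop',239,160,.218),('tip',243,215,.2),('calc',242,241,.018)]:
    print(n,onz(f,u,v,z).round(3),dep(f,u,v).round(3))
E
```

```text
w1 [ 0.571 -0.315  0.026] [ 0.565 -0.305  0.072]
w3? [ 0.431 -0.177  0.026] [ 0.429 -0.169  0.095]
w4? [ 0.594 -0.149  0.026] [ 0.585 -0.141  0.096]
turq [ 0.462 -0.343  0.026] [ 0.462 -0.343  0.027]
pink [ 0.516 -0.202  0.026] [ 0.511 -0.193  0.093]
key [0.491 0.293 0.053] [0.491 0.294 0.05 ]
headtop [0.678 0.13  0.218] [0.678 0.13  0.221]
tip [0.488 0.116 0.2  ] [0.488 0.116 0.205]
calc [0.401 0.131 0.018] [0.401 0.131 0.018]
```

View pics/topc.png

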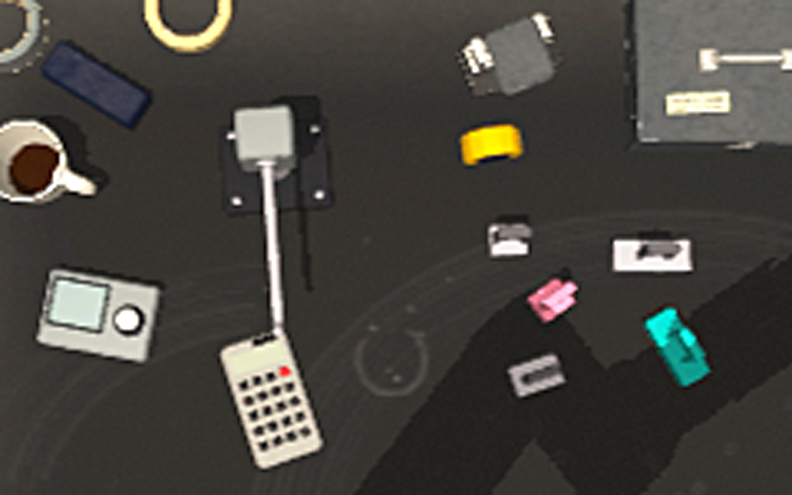

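View pics/sidec.png

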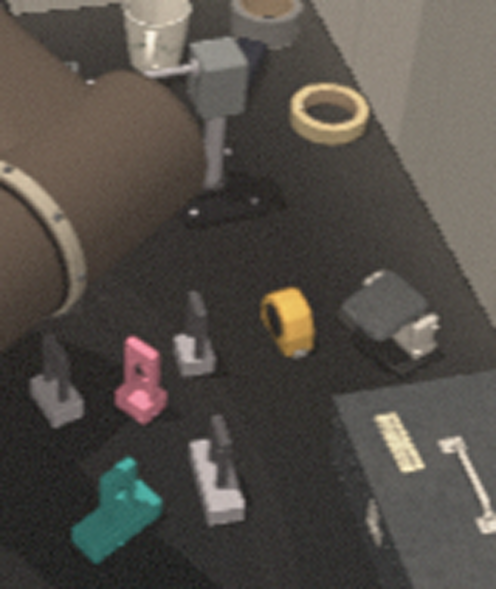

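The top view shows these candidates:
- Grey weights: (357,197), with the widest foot (w1); (322,233), medium (probably w3); and (314,191), the smallest (w4).
- Decoys: turquoise (365,225) and pink (328,211).

The hook bar runs from about (240,172) to (243,217), and the white key is at (199,217). The close crops agree with this. A fourth weight could be hidden by the arm.

```bash
cat > m.py <<'E'
from h import *
def weights(f,names):
    P=cloud(f); hsv=cv2.cvtColor(f['img'],cv2.COLOR_RGB2HSV)
    for n,(x,y) in names.items():
        near=(np.hypot(P[...,0]-x,P[...,1]-y)<.06)&(f['depth']>0)&(hsv[...,1]<70)
        hd=near&(P[...,2]>.078)&(P[...,2]<.11); ft=near&(P[...,2]>.015)&(P[...,2]<.034)&(hsv[...,2]>95)
        for t,m in(('head',hd),('foot',ft)):
            if m.sum()<4: print(n,t,m.sum());continue
            q=P[m]; (c,s,a)=cv2.minAreaRect((q[:,:2]*1000).astype(np.float32))
            if s[0]<s[1]: s=s[::-1]; a+=90
            a=(a+90)%180-90
            print(n,t,m.sum(),'c',np.round(c,1),'med z',np.median(q[:,2]).round(3),'maxz',q[:,2].max().round(3),'size',np.round(s,1),'long axis deg',round(a,1))
E
python3 - <<'E'
from m import *
f=cam('top');g=cam('side')
N={'w1':(.567,-.31),'w3':(.43,-.173),'w4':(.588,-.145)}
for c in(f,g): weights(c,N); print()
# bar
for n,c in(('top',f),('side',g)):
    P=cloud(c); m=(P[...,2]>.17)&(P[...,2]<.23)&(P[...,0]>.42)&(P[...,0]<.75)&(P[...,1]>.06)&(P[...,1]<.2)
    hd=m&(P[...,2]>.205)&(P[...,0]>.62); print(n,'head',hd.sum(),P[hd].min(0).round(3),P[hd].max(0).round(3))
    b=m&(P[...,0]<.635)
    for lo in np.arange(.46,.66,.02):
        q=P[m&(P[...,0]>=lo)&(P[...,0]<lo+.02)]
        if len(q): print(lo.round(2),len(q),np.median(q,0).round(4),q[:,2].max().round(3))
    h=cv2.cvtColor(c['img'],cv2.COLOR_RGB2HSV)
    k=(abs(P[...,0]-.491)<.03)&(abs(P[...,1]-.293)<.03)&(P[...,2]>.044)&(P[...,2]<.07)
    if k.sum(): print('key',k.sum(),P[k].mean(0).round(4),P[k].min(0).round(3),P[k].max(0).round(3))
E
```

```text
w1 head 35 c [ 569.5 -312.8] med z 0.096 maxz 0.104 size [35.2 10. ] long axis deg 86.8
w1 foot 151 c [ 570.6 -315. ] med z 0.026 maxz 0.034 size [87.9 32.5] long axis deg 89.5
w3 head 34 c [ 429.7 -175.7] med z 0.095 maxz 0.103 size [36.9 10.5] long axis deg -71.5
w3 foot 90 c [ 429.9 -176.6] med z 0.025 maxz 0.033 size [55.1 33.8] long axis deg -71.6
w4 head 39 c [ 588.9 -145.7] med z 0.094 maxz 0.102 size [37.1 11.7] long axis deg -89.8
w4 foot 59 c [ 588.9 -145.3] med z 0.025 maxz 0.033 size [39.8 35.3] long axis deg -89.5

w1 head 61 c [ 572.9 -318.5] med z 0.093 maxz 0.101 size [39.7 13.2] long axis deg 88.4
w1 foot 204 c [ 571.6 -320. ] med z 0.025 maxz 0.033 size [90.4 35.1] long axis deg 89.5
w3 head 59 c [ 431.  -182.4] med z 0.092 maxz 0.101 size [41.  12.3] long axis deg -70.5
w3 foot 114 c [ 431.6 -183. ] med z 0.025 maxz 0.032 size [57.9 35.5] long axis deg -74.3
w4 head 49 c [ 590.8 -151.9] med z 0.092 maxz 0.1 size [40.9 12.6] long axis deg -89.6
w4 foot 79 c [ 589.7 -152.1] med z 0.025 maxz 0.032 size [43.4 34. ] long axis deg 89.3

top head 283 [0.627 0.099 0.205] [0.708 0.159 0.226]
0.46 9 [0.4702 0.1148 0.2134] 0.218
0.48 18 [0.4899 0.1156 0.2025] 0.21
0.5 18 [0.5106 0.1159 0.204 ] 0.21
0.52 14 [0.5314 0.1193 0.2041] 0.21
0.54 16 [0.5506 0.1198 0.2031] 0.207
0.56 16 [0.5685 0.12   0.2049] 0.21
0.58 17 [0.5902 0.1233 0.2036] 0.207
0.6 16 [0.6107 0.1235 0.203 ] 0.208
0.62 16 [0.6311 0.127  0.2034] 0.21
0.64 80 [0.6531 0.1286 0.2111] 0.222
key 34 [0.4931 0.298  0.0535] [0.483 0.285 0.047] [0.503 0.309 0.06 ]
side head 189 [0.629 0.09  0.205] [0.712 0.157 0.225]
0.52 1 [0.5251 0.1167 0.2026] 0.203
0.58 6 [0.5953 0.1184 0.2045] 0.207
0.6 13 [0.6123 0.1177 0.2014] 0.206
0.62 13 [0.6299 0.12   0.2027] 0.208
0.64 79 [0.6549 0.1169 0.2016] 0.22
```

Call:
{"op": "apply_moves", "data": {"motion": [{"x": 0.05, "y": 0.05, "z": 0, "wz": -0.0124}, {"x": 0.12, "y": 0.115, "wz": -0.031}, {"x": 0.19, "y": 0.18, "wz": -0.05}, {"x": 0.24, "y": 0.23, "wz": -0.0622}, {"x": 0.24, "y": 0.23, "wz": -0.0622}], "claw": 0.2, "newtons": 40}}

```text
schema error: expected keys x, y, z, wx, wy, wz
```

Call:
{"op": "apply_moves", "data": {"motion": [{"x": 0.05, "y": 0.05, "z": 0, "wz": -0.0124}, {"x": 0.12, "y": 0.115, "wz": -0.031}, {"x": 0.19, "y": 0.18, "wz": -0.05}, {"x": 0.24, "y": 0.23, "wz": -0.0622}, {"x": 0.24, "y": 0.23, "wz": -0.0622}]}}

```text
schema error: expected keys x, y, z, wx, wy, wz
```

Call:
{"op": "apply_moves", "data": {"motion": [{"x": 0.08, "y": 0.08}, {"x": 0.16, "y": 0.159}, {"x": 0.16, "y": 0.159}, {"x": 0.16, "y": 0.159}, {"x": 0.16, "y": 0.159}]}}

```text
schema error: expected keys x, y, z, wx, wy, wz
```

```bash
python3 - <<'E'
from m import *
f=cam('top');g=cam('side')
s=arm.get_state();print(s['eef_pos'],s['orientation'][:,1],s['grip_width'],s['force'])
weights(g,{'w1':(.571,-.316),'w3':(.43,-.18),'w4':(.589,-.148)})
a=np.vstack([cv2.resize(f['img'][90:300],(800,328)),cv2.resize(g['img'][130:384,150:490],(363,271)) if 0 else np.hstack([cv2.resize(g['img'][130:330,150:450],(400,267)),np.zeros((267,400,3),np.uint8)])])
cv2.imwrite('pics/b.png',a[...,::-1])
P=cloud(f); m=(P[...,2]>.212)&(P[...,2]<.23)&(P[...,0]<.72)&(P[...,0]>.62)&(P[...,1]>.08)&(P[...,1]<.18)
print('head',cv2.minAreaRect((P[m][:,:2]*1000).astype(np.float32)))
m=(P[...,2]>.209)&(P[...,2]<.23)&(P[...,0]<.5)&(P[...,0]>.44)&(P[...,1]>.08)&(P[...,1]<.18);print('upturn',P[m].round(4))
E
```

```text
[ 0.25144453 -0.62632781  0.20563931] [-3.72591951e-01  9.27995255e-01  2.11885389e-04] 0.9963967753710885 [-0.20925427  0.86067386  0.40163455]
w1 head 60 c [ 572.3 -319. ] med z 0.093 maxz 0.1 size [38. 12.] long axis deg 87.4
w1 foot 202 c [ 572.5 -320.7] med z 0.025 maxz 0.03 size [91.3 35.9] long axis deg 89.5
w3 head 58 c [ 431.5 -181.6] med z 0.093 maxz 0.099 size [40.1 13.2] long axis deg -72.2
w3 foot 115 c [ 430.2 -181.7] med z 0.024 maxz 0.031 size [60.9 33.2] long axis deg -70.6
w4 head 51 c [ 591.  -151.1] med z 0.093 maxz 0.1 size [38.3 13. ] long axis deg -87.5
w4 foot 79 c [ 589.6 -151.4] med z 0.024 maxz 0.032 size [46.6 33.3] long axis deg 88.4
head ((678.8980102539062, 129.89920043945312), (54.771480560302734, 59.937286376953125), 5.32576847076416)
upturn [[0.4979 0.1155 0.2101]
 [0.4736 0.1151 0.2136]
 [0.4734 0.1115 0.2161]
 [0.4703 0.1187 0.2109]
 [0.4699 0.1148 0.2175]
 [0.4699 0.1113 0.2182]
 [0.467  0.1153 0.2098]
 [0.4664 0.1113 0.2188]]
```

View pics/b.png

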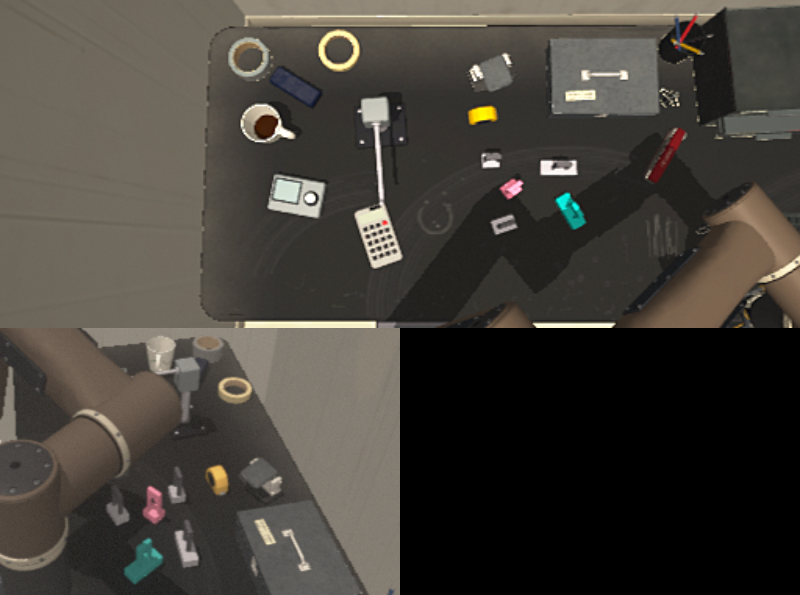

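Nothing moved, because every row needs all six keys. The picture is unchanged: three grey weights, with w1 at (558,165) in the upper panel.

Call:
{"op": "apply_moves", "data": {"motion": [{"x": 0.05, "y": 0.05, "z": 0, "wx": 0, "wy": 0, "wz": -0.0124}, {"x": 0.12, "y": 0.115, "z": 0, "wx": 0, "wy": 0, "wz": -0.031}, {"x": 0.19, "y": 0.18, "z": 0, "wx": 0, "wy": 0, "wz": -0.05}, {"x": 0.24, "y": 0.23, "z": 0, "wx": 0, "wy": 0, "wz": -0.0622}, {"x": 0.24, "y": 0.23, "z": 0, "wx": 0, "wy": 0, "wz": -0.0622}], "claw": 0.2, "newtons": 40}}

```text
clock: 0.82
eef_pos: [0.3752, -0.5079, 0.2061]
orientation: [[-0.983, -0.186, 0.001], [-0.186, 0.983, 0.0], [-0.001, -0.0, -1.0]]
force: [0.4, -0.3, -0.2]
grip_width: 0.802
gripper_force: 0.0
```

Call:
{"op": "apply_moves", "data": {"motion": [{"x": 0.05, "y": 0.05, "z": 0, "wx": 0, "wy": 0, "wz": -0.0124}, {"x": 0.12, "y": 0.115, "z": 0, "wx": 0, "wy": 0, "wz": -0.031}, {"x": 0.19, "y": 0.18, "z": 0, "wx": 0, "wy": 0, "wz": -0.05}, {"x": 0.24, "y": 0.23, "z": 0, "wx": 0, "wy": 0, "wz": -0.0622}, {"x": 0.24, "y": 0.23, "z": 0, "wx": 0, "wy": 0, "wz": -0.0622}]}}

```text
clock: 1.23
eef_pos: [0.4955, -0.3927, 0.2058]
orientation: [[-1.0, 0.008, 0.001], [0.008, 1.0, 0.0], [-0.001, 0.0, -1.0]]
force: [-0.6, -1.1, 0.0]
grip_width: 0.797
gripper_force: 0.0
```

Call:
{"op": "apply_moves", "data": {"motion": [{"x": 0.08, "y": 0.08, "z": 0, "wx": 0, "wy": 0, "wz": 0}, {"x": 0.16, "y": 0.159, "z": 0, "wx": 0, "wy": 0, "wz": 0}, {"x": 0.16, "y": 0.159, "z": 0, "wx": 0, "wy": 0, "wz": 0}, {"x": 0.16, "y": 0.159, "z": 0, "wx": 0, "wy": 0, "wz": 0}, {"x": 0.16, "y": 0.159, "z": 0, "wx": 0, "wy": 0, "wz": 0}]}}

```text
clock: 1.65
eef_pos: [0.5725, -0.3155, 0.2054]
orientation: [[-1.0, 0.006, -0.001], [0.006, 1.0, 0.0], [0.001, 0.0, -1.0]]
force: [0.3, -0.4, 0.1]
grip_width: 0.8
gripper_force: 0.0
```

```bash
python3 - <<'E'
from m import *
f=cam('top');g=cam('side')
s=arm.get_state();print(s['clock'],s['eef_pos'],s['orientation'][:,1],s['grip_width'],s['force'])
for c in(f,g):weights(c,{'w1':(.571,-.316),'w3':(.43,-.18),'w4':(.589,-.148)})
a=np.hstack([cv2.resize(f['img'][90:300,250:],(400,320)),cv2.resize(g['img'][100:384,150:450],(338,320))])
cv2.imwrite('pics/c.png',a[...,::-1])
E
```

```text
1.75 [ 0.57114738 -0.31699247  0.20567333] [8.60370660e-03 9.99962987e-01 1.91112798e-05] 0.8023753480934737 [-0.47040368 -0.43941063  0.32667748]
w1 head 1
w1 foot 76 c [ 562.  -315.5] med z 0.026 maxz 0.032 size [87.  16.5] long axis deg -88.7
w3 head 0
w3 foot 0
w4 head 0
w4 foot 0
w1 head 62 c [ 572.3 -318.9] med z 0.092 maxz 0.101 size [39.8 11.8] long axis deg 89.2
w1 foot 209 c [ 572.3 -320. ] med z 0.025 maxz 0.033 size [87.7 35.6] long axis deg 89.8
w3 head 56 c [ 431.4 -182. ] med z 0.093 maxz 0.1 size [41.  13.5] long axis deg -73.3
w3 foot 113 c [ 431.7 -183.6] med z 0.025 maxz 0.03 size [58.4 34.7] long axis deg -71.3
w4 head 41 c [ 589.8 -150.3] med z 0.093 maxz 0.1 size [39.  11.4] long axis deg 84.8
w4 foot 75 c [ 590.3 -152.7] med z 0.024 maxz 0.033 size [43.6 34.9] long axis deg 86.6
```

View pics/c.png

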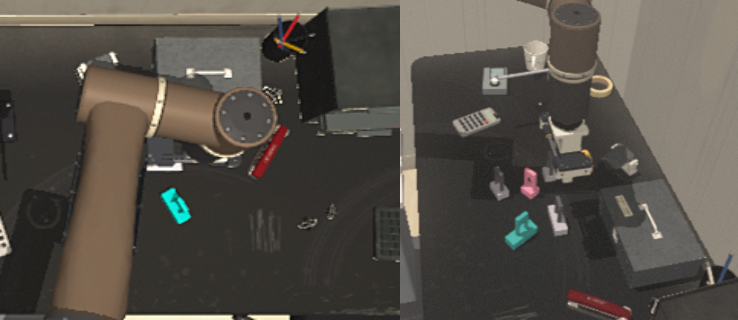

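No fourth weight came into view where the arm had been, so the job is w1, w3 and w4. Next I lower onto w1.

Call:
{"op": "apply_moves", "data": {"motion": [{"x": 0, "y": 0, "z": -0.05, "wx": 0, "wy": 0, "wz": 0}, {"x": 0, "y": 0, "z": -0.11, "wx": 0, "wy": 0, "wz": 0}, {"x": 0, "y": 0, "z": -0.17, "wx": 0, "wy": 0, "wz": 0}, {"x": 0, "y": 0, "z": -0.23, "wx": 0, "wy": 0, "wz": 0}, {"x": 0, "y": 0, "z": -0.278, "wx": 0, "wy": 0, "wz": 0}]}}

```text
clock: 2.17
eef_pos: [0.5696, -0.3179, 0.0649]
orientation: [[-1.0, 0.011, -0.001], [0.011, 1.0, 0.0], [0.001, 0.0, -1.0]]
force: [-0.9, -0.1, 0.1]
grip_width: 0.799
gripper_force: 0.0
```

Call:
{"op": "apply_moves", "data": {"motion": [{"x": 0, "y": 0, "z": 0, "wx": 0, "wy": 0, "wz": 0}, {"x": 0, "y": 0, "z": 0, "wx": 0, "wy": 0, "wz": 0}, {"x": 0, "y": 0, "z": 0, "wx": 0, "wy": 0, "wz": 0}, {"x": 0, "y": 0, "z": 0, "wx": 0, "wy": 0, "wz": 0}, {"x": 0, "y": 0, "z": 0, "wx": 0, "wy": 0, "wz": 0}], "claw": 1, "newtons": 40}}

```text
clock: 2.58
eef_pos: [0.5725, -0.3174, 0.0689]
orientation: [[-1.0, 0.009, 0.003], [0.009, 1.0, -0.001], [-0.003, -0.001, -1.0]]
force: [0.1, 0.8, 0.4]
grip_width: 0.481
gripper_force: 0.0
```

Call:
{"op": "apply_moves", "data": {"motion": [{"x": 0, "y": 0, "z": 0, "wx": 0, "wy": 0, "wz": 0}, {"x": 0, "y": 0, "z": 0, "wx": 0, "wy": 0, "wz": 0}, {"x": 0, "y": 0, "z": 0, "wx": 0, "wy": 0, "wz": 0}, {"x": 0, "y": 0, "z": 0, "wx": 0, "wy": 0, "wz": 0}, {"x": 0, "y": 0, "z": 0, "wx": 0, "wy": 0, "wz": 0}]}}

```text
clock: 3.0
eef_pos: [0.5724, -0.3168, 0.0684]
orientation: [[-1.0, 0.008, 0.002], [0.008, 1.0, -0.001], [-0.002, -0.001, -1.0]]
force: [-1.4, 2.6, 7.6]
grip_width: 0.422
gripper_force: 40.0
```

Call:
{"op": "apply_moves", "data": {"motion": [{"x": 0, "y": 0, "z": 0.04, "wx": 0, "wy": 0, "wz": 0}, {"x": 0, "y": 0, "z": 0.11, "wx": 0, "wy": 0, "wz": 0}, {"x": 0, "y": 0, "z": 0.19, "wx": 0, "wy": 0, "wz": 0}, {"x": 0, "y": 0, "z": 0.27, "wx": 0, "wy": 0, "wz": 0}, {"x": 0, "y": 0, "z": 0.34, "wx": 0, "wy": 0, "wz": 0}]}}

```text
clock: 3.42
eef_pos: [0.5708, -0.3165, 0.2384]
orientation: [[-1.0, 0.009, -0.001], [0.009, 1.0, 0.001], [0.001, 0.001, -1.0]]
force: [2.1, -1.1, -6.0]
grip_width: 0.422
gripper_force: 40.0
```

Call:
{"op": "apply_moves", "data": {"motion": [{"x": -0.02, "y": 0.03, "z": 0.02, "wx": 0, "wy": 0, "wz": 0.005}, {"x": -0.05, "y": 0.075, "z": 0.03, "wx": 0, "wy": 0, "wz": 0.01}, {"x": -0.09, "y": 0.13, "z": 0.03, "wx": 0, "wy": 0, "wz": 0.015}, {"x": -0.13, "y": 0.18, "z": 0.03, "wx": 0, "wy": 0, "wz": 0.02}, {"x": -0.17, "y": 0.23, "z": 0.03, "wx": 0, "wy": 0, "wz": 0.028}]}}

```text
clock: 3.83
eef_pos: [0.4844, -0.2005, 0.2504]
orientation: [[-0.997, -0.079, -0.002], [-0.079, 0.997, 0.001], [0.002, 0.001, -1.0]]
force: [1.0, 1.6, -6.4]
grip_width: 0.419
gripper_force: 40.0
```

Call:
{"op": "apply_moves", "data": {"motion": [{"x": -0.04, "y": 0.05, "z": 0, "wx": 0, "wy": 0, "wz": 0}, {"x": -0.08, "y": 0.1, "z": 0, "wx": 0, "wy": 0, "wz": 0}, {"x": -0.12, "y": 0.16, "z": 0, "wx": 0, "wy": 0, "wz": 0}, {"x": -0.144, "y": 0.2, "z": 0, "wx": 0, "wy": 0, "wz": 0}, {"x": -0.144, "y": 0.204, "z": 0, "wx": 0, "wy": 0, "wz": 0}]}}

```text
clock: 4.25
eef_pos: [0.4107, -0.0975, 0.2511]
orientation: [[-0.997, -0.08, -0.002], [-0.08, 0.997, 0.002], [0.001, 0.002, -1.0]]
force: [-2.3, -0.4, -7.0]
grip_width: 0.423
gripper_force: 40.0
```

Call:
{"op": "apply_moves", "data": {"motion": [{"x": 0, "y": 0.06, "z": 0, "wx": 0, "wy": 0, "wz": 0}, {"x": 0, "y": 0.14, "z": 0, "wx": 0, "wy": 0, "wz": 0}, {"x": 0, "y": 0.22, "z": 0, "wx": 0, "wy": 0, "wz": 0}, {"x": 0, "y": 0.3, "z": 0, "wx": 0, "wy": 0, "wz": 0}, {"x": 0, "y": 0.36, "z": 0, "wx": 0, "wy": 0, "wz": 0}]}}

```text
clock: 4.67
eef_pos: [0.4134, 0.0824, 0.2513]
orientation: [[-0.997, -0.079, -0.001], [-0.079, 0.997, 0.001], [0.001, 0.001, -1.0]]
force: [0.5, 0.2, -6.4]
grip_width: 0.425
gripper_force: 40.0
```

Call:
{"op": "apply_moves", "data": {"motion": [{"x": 0, "y": 0.03, "z": 0, "wx": 0, "wy": 0, "wz": 0}, {"x": 0, "y": 0.053, "z": 0, "wx": 0, "wy": 0, "wz": 0}, {"x": 0, "y": 0.053, "z": 0, "wx": 0, "wy": 0, "wz": 0}, {"x": 0, "y": 0.053, "z": 0, "wx": 0, "wy": 0, "wz": 0}, {"x": 0, "y": 0.053, "z": 0, "wx": 0, "wy": 0, "wz": 0}]}}

```text
clock: 5.08
eef_pos: [0.4141, 0.1058, 0.2514]
orientation: [[-0.997, -0.078, -0.001], [-0.078, 0.997, -0.001], [0.001, -0.001, -1.0]]
force: [0.3, 0.0, -6.5]
grip_width: 0.424
gripper_force: 40.0
```

```bash
python3 - <<'E'
from m import *
f=cam('top');g=cam('side')
s=arm.get_state();print(s['clock'],s['eef_pos'],s['orientation'].round(3),s['grip_width'],s['force'],s['joints'].round(1))
a=np.hstack([cv2.resize(f['img'][120:270,170:310],(400,428)),cv2.resize(g['img'][110:260,220:360],(400,428))])
cv2.imwrite('pics/d.png',a[...,::-1])
E
```

```text
5.1833 [0.4143229  0.10561449 0.25157913] [[-0.997 -0.078 -0.   ]
 [-0.078  0.997 -0.   ]
 [ 0.    -0.    -1.   ]] 0.41803377988588086 [-0.34623113  0.24130644 -6.21387639] [  41.    -5.5  -24.    -0.   -71.5 -126.5]
```

View pics/d.png

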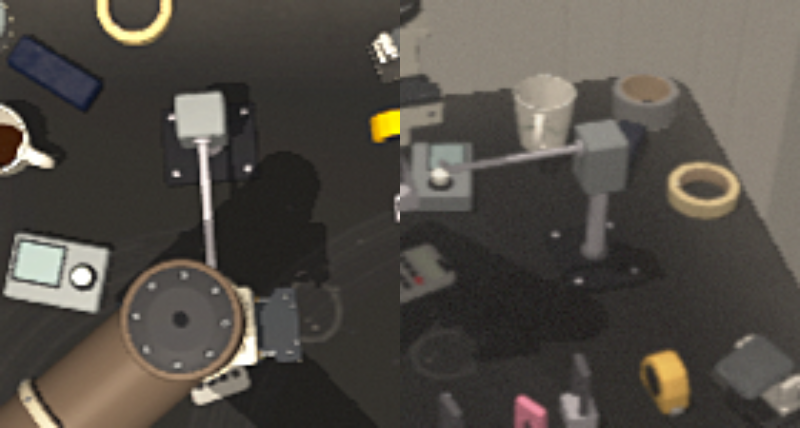

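The arm now holds w1 in front of the hook. In the side crop the bar runs from (440,170) to (580,150). The held weight is left of this crop, so I measure it by depth.

```bash
python3 - <<'E'
from m import *
g=cam('side');P=cloud(g);f=cam('top');Q=cloud(f)
for nm,R in(('side',P),('top',Q)):
  m=(R[...,2]>.185)&(R[...,2]<.225)&(R[...,0]>.455)&(R[...,0]<.64)&(abs(R[...,1]-.115)<.03)
  q=R[m]; b=q[(q[:,0]>.49)]
  if len(b)>5:
    k=np.polyfit(b[:,0],b[:,1],1); print(nm,'bar y@.42,.49,.62',np.polyval(k,[.42,.49,.62]).round(4),np.polyfit(b[:,0],b[:,2],1),len(b),b[:,2].mean(),'tip minx',np.sort(q[:,0])[:4],q[:,2].max())
m=(P[...,2]>.15)&(P[...,2]<.215)&(abs(P[...,0]-.414)<.045)&(abs(P[...,1]-.106)<.07)
q=P[m];
for z in np.arange(.15,.215,.006):
  a=q[(q[:,2]>=z)&(q[:,2]<z+.006)]
  if len(a): print(z.round(3),len(a),a.min(0).round(3),a.max(0).round(3))
E
```

```text
side bar y@.42,.49,.62 [0.1041 0.1091 0.1183] [0.00509539 0.19945163] 111 0.20232183217099095 tip minx [0.46957708 0.46981121 0.47222288 0.47283694] 0.21847163894403154
top bar y@.42,.49,.62 [0.1089 0.1147 0.1254] [-0.00071188  0.20449741] 118 0.2040935196711941 tip minx [0.49536635 0.49781399 0.49812957 0.49836499] 0.2133748473285484
0.18 6 [0.396 0.062 0.181] [0.426 0.128 0.185]
0.186 18 [0.393 0.056 0.187] [0.433 0.135 0.192]
0.192 25 [0.394 0.054 0.192] [0.434 0.135 0.198]
0.198 14 [0.394 0.058 0.198] [0.433 0.135 0.204]
0.204 97 [0.394 0.054 0.204] [0.434 0.145 0.21 ]
0.21 26 [0.398 0.056 0.21 ] [0.434 0.136 0.214]
```

Call:
{"op": "apply_moves", "data": {"motion": [{"x": 0, "y": 0.005, "z": -0.02, "wx": 0, "wy": 0, "wz": 0}, {"x": 0, "y": 0.009, "z": -0.046, "wx": 0, "wy": 0, "wz": 0}, {"x": 0, "y": 0.009, "z": -0.046, "wx": 0, "wy": 0, "wz": 0}, {"x": 0, "y": 0.009, "z": -0.046, "wx": 0, "wy": 0, "wz": 0}, {"x": 0, "y": 0.009, "z": -0.046, "wx": 0, "wy": 0, "wz": 0}]}}

```text
clock: 5.7
eef_pos: [0.4146, 0.111, 0.2289]
orientation: [[-0.997, -0.079, 0.0], [-0.079, 0.997, -0.0], [-0.0, -0.0, -1.0]]
force: [1.3, -0.0, -6.4]
grip_width: 0.417
gripper_force: 40.0
```

Call:
{"op": "apply_moves", "data": {"motion": [{"x": 0.03, "y": 0.0024, "z": 0, "wx": 0, "wy": 0, "wz": 0}, {"x": 0.06, "y": 0.0048, "z": 0, "wx": 0, "wy": 0, "wz": 0}, {"x": 0.09, "y": 0.0072, "z": 0, "wx": 0, "wy": 0, "wz": 0}, {"x": 0.12, "y": 0.0096, "z": 0, "wx": 0, "wy": 0, "wz": 0}, {"x": 0.15, "y": 0.012, "z": 0, "wx": 0, "wy": 0, "wz": 0}]}}

```text
clock: 6.12
eef_pos: [0.4905, 0.1172, 0.2294]
orientation: [[-0.997, -0.079, 0.001], [-0.079, 0.997, 0.0], [-0.001, 0.0, -1.0]]
force: [0.8, -0.2, -7.2]
grip_width: 0.424
gripper_force: 40.0
```

Call:
{"op": "apply_moves", "data": {"motion": [{"x": 0.03, "y": 0.0024, "z": 0, "wx": 0, "wy": 0, "wz": 0}, {"x": 0.06, "y": 0.0048, "z": 0, "wx": 0, "wy": 0, "wz": 0}, {"x": 0.09, "y": 0.0072, "z": 0, "wx": 0, "wy": 0, "wz": 0}, {"x": 0.12, "y": 0.0096, "z": 0, "wx": 0, "wy": 0, "wz": 0}, {"x": 0.15, "y": 0.012, "z": 0, "wx": 0, "wy": 0, "wz": 0}]}}

```text
clock: 6.53
eef_pos: [0.5657, 0.1232, 0.2292]
orientation: [[-0.997, -0.079, 0.001], [-0.079, 0.997, 0.0], [-0.001, 0.0, -1.0]]
force: [-0.9, 1.2, -6.1]
grip_width: 0.427
gripper_force: 40.0
```

```bash
python3 - <<'E'
from m import *
g=cam('side')
s=arm.get_state();print(s['clock'],s['eef_pos'],s['grip_width'],s['force'],s['wrist_torque'])
cv2.imwrite('pics/e.png',cv2.resize(g['img'][110:240,200:340],None,fx=4,fy=4,interpolation=cv2.INTER_CUBIC)[...,::-1])
E
```

```text
6.5833 [0.56803982 0.1234961  0.22878003] 0.4194976591086245 [ 5.55434159  2.03191117 -4.88571538] [ 0.28762408 -1.66899634  0.04173283]
```

View pics/e.png

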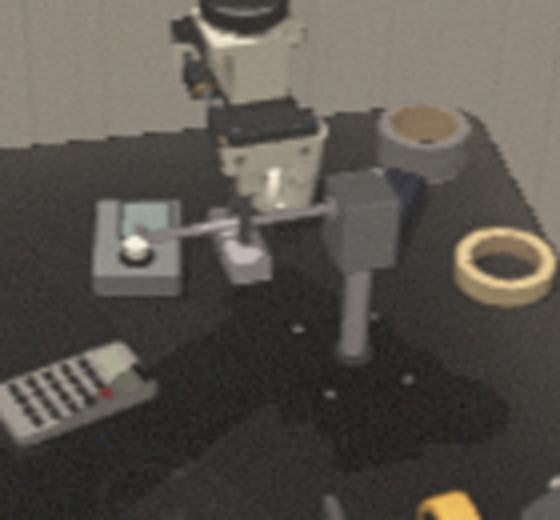

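w1 is threaded on the bar: the foot hangs under it at (240,250) and the eye is around it. I continue inward and lower.

Call:
{"op": "apply_moves", "data": {"motion": [{"x": 0.03, "y": 0.002, "z": 0, "wx": 0, "wy": 0, "wz": 0}, {"x": 0.06, "y": 0.004, "z": 0, "wx": 0, "wy": 0, "wz": 0}, {"x": 0.09, "y": 0.006, "z": 0, "wx": 0, "wy": 0, "wz": 0}, {"x": 0.118, "y": 0.008, "z": 0, "wx": 0, "wy": 0, "wz": 0}, {"x": 0.118, "y": 0.008, "z": 0, "wx": 0, "wy": 0, "wz": 0}]}}

```text
clock: 7.0
eef_pos: [0.6259, 0.1273, 0.2284]
orientation: [[-0.997, -0.079, 0.001], [-0.079, 0.997, -0.001], [-0.001, -0.001, -1.0]]
force: [1.1, 1.2, -6.6]
grip_width: 0.419
gripper_force: 40.0
```

Call:
{"op": "apply_moves", "data": {"motion": [{"x": 0, "y": 0, "z": -0.01, "wx": 0, "wy": 0, "wz": 0}, {"x": 0, "y": 0, "z": -0.02, "wx": 0, "wy": 0, "wz": 0}, {"x": 0, "y": 0, "z": -0.03, "wx": 0, "wy": 0, "wz": 0}, {"x": 0, "y": 0, "z": -0.04, "wx": 0, "wy": 0, "wz": 0}, {"x": 0, "y": 0, "z": -0.046, "wx": 0, "wy": 0, "wz": 0}]}}

```text
clock: 7.42
eef_pos: [0.6228, 0.1269, 0.2051]
orientation: [[-0.997, -0.079, -0.001], [-0.079, 0.997, -0.0], [0.001, -0.0, -1.0]]
force: [-1.5, -2.0, 2.9]
grip_width: 0.421
gripper_force: 40.0
```

Call:
{"op": "apply_moves", "data": {"motion": [{"x": 0, "y": 0, "z": 0, "wx": 0, "wy": 0, "wz": 0}, {"x": 0, "y": 0, "z": -0.003, "wx": 0, "wy": 0, "wz": 0}, {"x": 0, "y": 0, "z": -0.006, "wx": 0, "wy": 0, "wz": 0}, {"x": 0, "y": 0, "z": -0.006, "wx": 0, "wy": 0, "wz": 0}, {"x": 0, "y": 0, "z": -0.006, "wx": 0, "wy": 0, "wz": 0}]}}

```text
clock: 7.83
eef_pos: [0.6242, 0.1266, 0.2045]
orientation: [[-0.997, -0.079, 0.002], [-0.079, 0.997, -0.0], [-0.002, -0.0, -1.0]]
force: [-1.5, -3.7, 5.7]
grip_width: 0.421
gripper_force: 40.1
```

Call:
{"op": "apply_moves", "data": {"motion": [{"x": 0, "y": 0, "z": 0.002, "wx": 0, "wy": 0, "wz": 0}, {"x": 0, "y": 0, "z": 0.002, "wx": 0, "wy": 0, "wz": 0}, {"x": 0, "y": 0, "z": 0.002, "wx": 0, "wy": 0, "wz": 0}, {"x": 0, "y": 0, "z": 0.002, "wx": 0, "wy": 0, "wz": 0}, {"x": 0, "y": 0, "z": 0.002, "wx": 0, "wy": 0, "wz": 0}], "claw": 0.25}}

```text
clock: 8.25
eef_pos: [0.6235, 0.1275, 0.2036]
orientation: [[-0.997, -0.079, -0.0], [-0.079, 0.997, 0.0], [-0.0, 0.0, -1.0]]
force: [0.4, 0.0, -0.8]
grip_width: 0.714
gripper_force: 0.0
```

Call:
{"op": "apply_moves", "data": {"motion": [{"x": 0, "y": 0, "z": 0.01, "wx": 0, "wy": 0, "wz": 0}, {"x": 0, "y": 0, "z": 0.04, "wx": 0, "wy": 0, "wz": 0}, {"x": 0, "y": 0, "z": 0.08, "wx": 0, "wy": 0, "wz": 0}, {"x": 0, "y": 0, "z": 0.13, "wx": 0, "wy": 0, "wz": 0}, {"x": 0, "y": 0, "z": 0.18, "wx": 0, "wy": 0, "wz": 0}]}}

```text
clock: 8.67
eef_pos: [0.6233, 0.1271, 0.2948]
orientation: [[-0.997, -0.079, -0.001], [-0.079, 0.997, -0.0], [0.001, -0.0, -1.0]]
force: [0.0, 1.1, -0.4]
grip_width: 0.75
gripper_force: 0.0
```

```bash
python3 - <<'E'
from m import *
g=cam('side')
s=arm.get_state();print(s['clock'],s['eef_pos'],s['grip_width'],s['force'],s['joints'].round(1))
weights(g,{'w3':(.431,-.182),'w4':(.589,-.15)})
P=cloud(g); m=(P[...,2]>.145)&(P[...,2]<.235)&(abs(P[...,0]-.6)<.045)&(P[...,1]>.05)&(P[...,1]<.2)&(P[...,0]<.648)
for z in np.arange(.13,.235,.01):
  a=P[m&(P[...,2]>=z)&(P[...,2]<z+.01)]
  if len(a): print(z.round(3),len(a),a.min(0).round(3),a.max(0).round(3))
cv2.imwrite('pics/f.png',cv2.resize(g['img'][110:310,200:340],None,fx=3,fy=3,interpolation=cv2.INTER_CUBIC)[...,::-1])
E
```

```text
8.7167 [0.62552152 0.12720644 0.30104905] 0.7511864948235301 [ 1.68748051 -0.15913573  5.62673241] [ 2.910e+01  1.440e+01  4.200e+00  1.000e-01 -7.940e+01 -1.145e+02]
w3 head 55 c [ 432.1 -182.1] med z 0.093 maxz 0.099 size [39.7 12.9] long axis deg -72.1
w3 foot 116 c [ 430.8 -183.1] med z 0.025 maxz 0.032 size [57.2 32.8] long axis deg -70.2
w4 head 52 c [ 591.7 -152.8] med z 0.092 maxz 0.1 size [38.5 13.5] long axis deg -87.3
w4 foot 82 c [ 589.8 -150.8] med z 0.024 maxz 0.03 size [44.7 33.7] long axis deg 89.0
0.14 19 [0.604 0.073 0.145] [0.644 0.153 0.15 ]
0.15 88 [0.603 0.073 0.15 ] [0.644 0.164 0.16 ]
0.16 48 [0.606 0.076 0.16 ] [0.643 0.156 0.17 ]
0.17 13 [0.619 0.1   0.171] [0.631 0.14  0.18 ]
0.18 9 [0.621 0.097 0.181] [0.63  0.131 0.188]
0.19 27 [0.565 0.101 0.193] [0.644 0.134 0.2  ]
0.2 47 [0.557 0.101 0.2  ] [0.645 0.135 0.21 ]
0.21 12 [0.618 0.1   0.21 ] [0.628 0.138 0.219]
0.22 26 [0.617 0.1   0.22 ] [0.629 0.138 0.23 ]
0.23 4 [0.62  0.107 0.23 ] [0.629 0.127 0.231]
```

View pics/f.png

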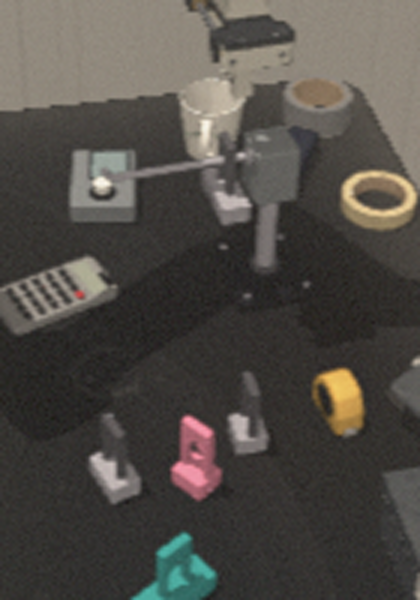

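w1 hangs level near the head at (225,180). w3 is at (113,460), w4 at (247,420) and pink at (196,460), all unmoved. Next is w3.

Call:
{"op": "apply_moves", "data": {"motion": [{"x": -0.03, "y": -0.05, "z": 0, "wx": 0, "wy": 0, "wz": 0.01}, {"x": -0.07, "y": -0.11, "z": 0, "wx": 0, "wy": 0, "wz": 0.02}, {"x": -0.11, "y": -0.17, "z": 0, "wx": 0, "wy": 0, "wz": 0.035}, {"x": -0.15, "y": -0.24, "z": 0, "wx": 0, "wy": 0, "wz": 0.05}, {"x": -0.19, "y": -0.3, "z": 0, "wx": 0, "wy": 0, "wz": 0.075}]}}

```text
clock: 9.13
eef_pos: [0.5274, -0.0242, 0.294]
orientation: [[-0.95, -0.312, 0.0], [-0.312, 0.95, 0.0], [-0.0, -0.0, -1.0]]
force: [-0.6, -1.5, 0.2]
grip_width: 0.752
gripper_force: 0.0
```

Call:
{"op": "apply_moves", "data": {"motion": [{"x": -0.04, "y": -0.06, "z": -0.02, "wx": 0, "wy": 0, "wz": 0}, {"x": -0.08, "y": -0.12, "z": -0.05, "wx": 0, "wy": 0, "wz": 0}, {"x": -0.12, "y": -0.18, "z": -0.1, "wx": 0, "wy": 0, "wz": 0}, {"x": -0.16, "y": -0.24, "z": -0.15, "wx": 0, "wy": 0, "wz": 0}, {"x": -0.198, "y": -0.308, "z": -0.19, "wx": 0, "wy": 0, "wz": 0}]}}

```text
clock: 9.55
eef_pos: [0.4308, -0.1726, 0.201]
orientation: [[-0.951, -0.31, 0.001], [-0.31, 0.951, 0.0], [-0.001, 0.0, -1.0]]
force: [0.6, -0.6, -0.0]
grip_width: 0.75
gripper_force: 0.0
```

Call:
{"op": "apply_moves", "data": {"motion": [{"x": 0, "y": 0, "z": 0, "wx": 0, "wy": 0, "wz": 0}, {"x": 0, "y": 0, "z": 0, "wx": 0, "wy": 0, "wz": 0}, {"x": 0, "y": 0, "z": 0, "wx": 0, "wy": 0, "wz": 0}, {"x": 0, "y": 0, "z": 0, "wx": 0, "wy": 0, "wz": 0}, {"x": 0, "y": 0, "z": 0, "wx": 0, "wy": 0, "wz": 0}]}}

```text
clock: 9.97
eef_pos: [0.4334, -0.1712, 0.2025]
orientation: [[-0.951, -0.311, 0.001], [-0.311, 0.951, -0.0], [-0.001, -0.0, -1.0]]
force: [0.1, 0.2, 1.0]
grip_width: 0.749
gripper_force: 0.0
```

```bash
python3 - <<'E'
from m import *
g=cam('side')
s=arm.get_state();print(s['clock'],s['eef_pos'],s['orientation'].round(3),s['grip_width'],s['joints'].round(1))
weights(g,{'w3':(.431,-.182),'w4':(.589,-.15)})
E
```

```text
10.0167 [ 0.43327275 -0.17115067  0.20235067] [[-0.95  -0.311  0.001]
 [-0.311  0.95  -0.   ]
 [-0.001 -0.    -1.   ]] 0.748968631182246 [  2.8   0.5 -24.9   0.  -64.5 -74.7]
w3 head 56 c [ 431.8 -182.7] med z 0.093 maxz 0.099 size [38.4 12.6] long axis deg -70.5
w3 foot 119 c [ 431.3 -180.8] med z 0.025 maxz 0.032 size [60.3 36.2] long axis deg -74.5
w4 head 50 c [ 591.3 -150.4] med z 0.092 maxz 0.1 size [40.9 12.1] long axis deg -88.4
w4 foot 74 c [ 590. -153.] med z 0.024 maxz 0.031 size [46.2 33.7] long axis deg -87.4
```

Call:
{"op": "apply_moves", "data": {"motion": [{"x": -0.005, "y": -0.012, "z": -0.05, "wx": 0, "wy": 0, "wz": 0}, {"x": -0.005, "y": -0.012, "z": -0.11, "wx": 0, "wy": 0, "wz": 0}, {"x": -0.005, "y": -0.012, "z": -0.17, "wx": 0, "wy": 0, "wz": 0}, {"x": -0.005, "y": -0.012, "z": -0.23, "wx": 0, "wy": 0, "wz": 0}, {"x": -0.005, "y": -0.012, "z": -0.272, "wx": 0, "wy": 0, "wz": 0}]}}

```text
clock: 10.43
eef_pos: [0.4294, -0.1771, 0.0639]
orientation: [[-0.951, -0.31, -0.001], [-0.31, 0.951, 0.0], [0.001, 0.001, -1.0]]
force: [-0.4, 0.6, -0.9]
grip_width: 0.748
gripper_force: 0.0
```

Call:
{"op": "apply_moves", "data": {"motion": [{"x": 0, "y": 0, "z": 0, "wx": 0, "wy": 0, "wz": 0}, {"x": 0, "y": 0, "z": 0, "wx": 0, "wy": 0, "wz": 0}, {"x": 0, "y": 0, "z": 0, "wx": 0, "wy": 0, "wz": 0}, {"x": 0, "y": 0, "z": 0, "wx": 0, "wy": 0, "wz": 0}, {"x": 0, "y": 0, "z": 0, "wx": 0, "wy": 0, "wz": 0}], "claw": 1, "newtons": 40}}

```text
clock: 10.85
eef_pos: [0.4312, -0.1779, 0.0674]
orientation: [[-0.951, -0.31, 0.003], [-0.31, 0.951, -0.0], [-0.003, -0.001, -1.0]]
force: [1.1, -0.7, 1.6]
grip_width: 0.428
gripper_force: 1.5
```

Call:
{"op": "apply_moves", "data": {"motion": [{"x": 0, "y": 0, "z": 0, "wx": 0, "wy": 0, "wz": 0}, {"x": 0, "y": 0, "z": 0, "wx": 0, "wy": 0, "wz": 0}, {"x": 0, "y": 0, "z": 0, "wx": 0, "wy": 0, "wz": 0}, {"x": 0, "y": 0, "z": 0, "wx": 0, "wy": 0, "wz": 0}, {"x": 0, "y": 0, "z": 0, "wx": 0, "wy": 0, "wz": 0}]}}

```text
clock: 11.27
eef_pos: [0.4313, -0.1782, 0.0672]
orientation: [[-0.951, -0.31, 0.003], [-0.31, 0.951, -0.001], [-0.003, -0.001, -1.0]]
force: [0.8, -0.8, 7.6]
grip_width: 0.427
gripper_force: 40.0
```

Call:
{"op": "apply_moves", "data": {"motion": [{"x": 0, "y": 0, "z": 0.04, "wx": 0, "wy": 0, "wz": 0}, {"x": 0, "y": 0, "z": 0.11, "wx": 0, "wy": 0, "wz": 0}, {"x": 0, "y": 0, "z": 0.19, "wx": 0, "wy": 0, "wz": 0}, {"x": 0, "y": 0, "z": 0.27, "wx": 0, "wy": 0, "wz": 0}, {"x": 0, "y": 0, "z": 0.34, "wx": 0, "wy": 0, "wz": 0}]}}

```text
clock: 11.68
eef_pos: [0.4291, -0.1778, 0.2382]
orientation: [[-0.951, -0.309, 0.001], [-0.309, 0.951, 0.0], [-0.001, 0.0, -1.0]]
force: [2.2, -0.1, -4.0]
grip_width: 0.427
gripper_force: 40.0
```

Call:
{"op": "apply_moves", "data": {"motion": [{"x": -0.01, "y": 0.04, "z": 0.02, "wx": 0, "wy": 0, "wz": -0.01}, {"x": -0.02, "y": 0.1, "z": 0.026, "wx": 0, "wy": 0, "wz": -0.025}, {"x": -0.03, "y": 0.17, "z": 0.026, "wx": 0, "wy": 0, "wz": -0.04}, {"x": -0.034, "y": 0.24, "z": 0.026, "wx": 0, "wy": 0, "wz": -0.06}, {"x": -0.034, "y": 0.3, "z": 0.026, "wx": 0, "wy": 0, "wz": -0.075}]}}

```text
clock: 12.1
eef_pos: [0.4113, -0.0264, 0.2488]
orientation: [[-0.997, -0.075, -0.0], [-0.075, 0.997, 0.001], [-0.0, 0.001, -1.0]]
force: [0.6, -0.6, -3.0]
grip_width: 0.424
gripper_force: 40.0
```

Call:
{"op": "apply_moves", "data": {"motion": [{"x": 0, "y": 0.07, "z": 0, "wx": 0, "wy": 0, "wz": 0}, {"x": 0, "y": 0.14, "z": 0, "wx": 0, "wy": 0, "wz": 0}, {"x": 0, "y": 0.2, "z": 0, "wx": 0, "wy": 0, "wz": 0}, {"x": 0, "y": 0.25, "z": 0, "wx": 0, "wy": 0, "wz": 0}, {"x": 0, "y": 0.275, "z": 0, "wx": 0, "wy": 0, "wz": 0}]}}

```text
clock: 12.52
eef_pos: [0.4121, 0.1119, 0.2485]
orientation: [[-0.997, -0.08, -0.001], [-0.08, 0.997, 0.001], [0.001, 0.001, -1.0]]
force: [0.1, -0.2, -2.5]
grip_width: 0.425
gripper_force: 40.0
```

Call:
{"op": "apply_moves", "data": {"motion": [{"x": 0, "y": 0, "z": -0.02, "wx": 0, "wy": 0, "wz": 0}, {"x": 0, "y": 0, "z": -0.046, "wx": 0, "wy": 0, "wz": 0}, {"x": 0, "y": 0, "z": -0.046, "wx": 0, "wy": 0, "wz": 0}, {"x": 0, "y": 0, "z": -0.046, "wx": 0, "wy": 0, "wz": 0}, {"x": 0, "y": 0, "z": -0.046, "wx": 0, "wy": 0, "wz": 0}]}}

```text
clock: 12.93
eef_pos: [0.4129, 0.1089, 0.2261]
orientation: [[-0.997, -0.078, 0.0], [-0.078, 0.997, -0.0], [-0.0, -0.0, -1.0]]
force: [0.3, 0.1, -3.1]
grip_width: 0.428
gripper_force: 40.0
```

```bash
python3 - <<'E'
from m import *
g=cam('side')
s=arm.get_state();print(s['clock'],s['eef_pos'],s['orientation'].round(3),s['grip_width'],s['force'])
P=cloud(g)
m=(P[...,2]>.14)&(P[...,2]<.195)&(abs(P[...,0]-.414)<.05)&(abs(P[...,1]-.106)<.07);q=P[m];
for z in np.arange(.14,.195,.008):
  a=q[(q[:,2]>=z)&(q[:,2]<z+.008)]
  if len(a): print(z.round(3),len(a),a.min(0).round(3),a.max(0).round(3))
E
```

```text
12.9833 [0.41307981 0.10905493 0.22630221] [[-0.997 -0.078  0.001]
 [-0.078  0.997  0.   ]
 [-0.001  0.    -1.   ]] 0.4215660336944418 [-0.23594595 -0.1388554  -2.72884906]
0.156 8 [0.395 0.078 0.162] [0.428 0.128 0.164]
0.164 22 [0.396 0.075 0.164] [0.432 0.11  0.172]
0.172 26 [0.394 0.075 0.173] [0.432 0.136 0.18 ]
0.18 70 [0.394 0.076 0.18 ] [0.433 0.131 0.187]
0.188 9 [0.396 0.087 0.188] [0.42  0.127 0.194]
```

Call:
{"op": "apply_moves", "data": {"motion": [{"x": 0.03, "y": 0.0024, "z": 0, "wx": 0, "wy": 0, "wz": 0}, {"x": 0.06, "y": 0.0048, "z": 0, "wx": 0, "wy": 0, "wz": 0}, {"x": 0.09, "y": 0.0072, "z": 0, "wx": 0, "wy": 0, "wz": 0}, {"x": 0.12, "y": 0.0096, "z": 0, "wx": 0, "wy": 0, "wz": 0}, {"x": 0.15, "y": 0.012, "z": 0, "wx": 0, "wy": 0, "wz": 0}]}}

```text
clock: 13.4
eef_pos: [0.4889, 0.1153, 0.2265]
orientation: [[-0.997, -0.078, 0.001], [-0.078, 0.997, 0.001], [-0.001, 0.0, -1.0]]
force: [-0.0, -0.3, -3.2]
grip_width: 0.424
gripper_force: 40.0
```

Call:
{"op": "apply_moves", "data": {"motion": [{"x": 0.03, "y": 0.0024, "z": 0, "wx": 0, "wy": 0, "wz": 0}, {"x": 0.06, "y": 0.0048, "z": 0, "wx": 0, "wy": 0, "wz": 0}, {"x": 0.09, "y": 0.0072, "z": 0, "wx": 0, "wy": 0, "wz": 0}, {"x": 0.12, "y": 0.0096, "z": 0, "wx": 0, "wy": 0, "wz": 0}, {"x": 0.15, "y": 0.012, "z": 0, "wx": 0, "wy": 0, "wz": 0}]}}

```text
clock: 13.82
eef_pos: [0.5639, 0.1211, 0.2263]
orientation: [[-0.997, -0.078, 0.001], [-0.078, 0.997, 0.0], [-0.001, 0.0, -1.0]]
force: [-1.1, 0.5, -3.1]
grip_width: 0.425
gripper_force: 40.0
```

Call:
{"op": "apply_moves", "data": {"motion": [{"x": 0.02, "y": 0.0015, "z": 0, "wx": 0, "wy": 0, "wz": 0}, {"x": 0.034, "y": 0.003, "z": 0, "wx": 0, "wy": 0, "wz": 0}, {"x": 0.034, "y": 0.003, "z": 0, "wx": 0, "wy": 0, "wz": 0}, {"x": 0.034, "y": 0.003, "z": 0, "wx": 0, "wy": 0, "wz": 0}, {"x": 0.034, "y": 0.003, "z": 0, "wx": 0, "wy": 0, "wz": 0}]}}

```text
clock: 14.23
eef_pos: [0.5792, 0.1229, 0.2259]
orientation: [[-0.997, -0.079, -0.0], [-0.079, 0.997, 0.0], [0.0, 0.0, -1.0]]
force: [0.2, 0.0, -2.5]
grip_width: 0.427
gripper_force: 40.0
```

Call:
{"op": "apply_moves", "data": {"motion": [{"x": 0, "y": 0, "z": -0.01, "wx": 0, "wy": 0, "wz": 0}, {"x": 0, "y": 0, "z": -0.02, "wx": 0, "wy": 0, "wz": 0}, {"x": 0, "y": 0, "z": -0.03, "wx": 0, "wy": 0, "wz": 0}, {"x": 0, "y": 0, "z": -0.04, "wx": 0, "wy": 0, "wz": 0}, {"x": 0, "y": 0, "z": -0.044, "wx": 0, "wy": 0, "wz": 0}]}}

```text
clock: 14.65
eef_pos: [0.5793, 0.1229, 0.2028]
orientation: [[-0.997, -0.079, -0.001], [-0.079, 0.997, -0.001], [0.001, -0.001, -1.0]]
force: [-1.4, -0.7, 2.5]
grip_width: 0.425
gripper_force: 40.0
```

Call:
{"op": "apply_moves", "data": {"motion": [{"x": 0, "y": 0, "z": 0, "wx": 0, "wy": 0, "wz": 0}, {"x": 0, "y": 0, "z": -0.003, "wx": 0, "wy": 0, "wz": 0}, {"x": 0, "y": 0, "z": -0.004, "wx": 0, "wy": 0, "wz": 0}, {"x": 0, "y": 0, "z": -0.004, "wx": 0, "wy": 0, "wz": 0}, {"x": 0, "y": 0, "z": -0.004, "wx": 0, "wy": 0, "wz": 0}]}}

```text
clock: 15.07
eef_pos: [0.5802, 0.1229, 0.2027]
orientation: [[-0.997, -0.079, 0.001], [-0.079, 0.997, -0.0], [-0.001, -0.0, -1.0]]
force: [-1.1, -1.7, 5.7]
grip_width: 0.424
gripper_force: 40.0
```

Call:
{"op": "apply_moves", "data": {"motion": [{"x": 0, "y": 0, "z": 0.002, "wx": 0, "wy": 0, "wz": 0}, {"x": 0, "y": 0, "z": 0.002, "wx": 0, "wy": 0, "wz": 0}, {"x": 0, "y": 0, "z": 0.002, "wx": 0, "wy": 0, "wz": 0}, {"x": 0, "y": 0, "z": 0.002, "wx": 0, "wy": 0, "wz": 0}, {"x": 0, "y": 0, "z": 0.002, "wx": 0, "wy": 0, "wz": 0}], "claw": 0.25}}

```text
clock: 15.48
eef_pos: [0.5798, 0.1233, 0.2026]
orientation: [[-0.997, -0.079, -0.0], [-0.079, 0.997, 0.0], [0.0, 0.0, -1.0]]
force: [-0.1, -0.6, -0.1]
grip_width: 0.724
gripper_force: 0.0
```

Call:
{"op": "apply_moves", "data": {"motion": [{"x": 0, "y": 0, "z": 0.01, "wx": 0, "wy": 0, "wz": 0}, {"x": 0, "y": 0, "z": 0.04, "wx": 0, "wy": 0, "wz": 0}, {"x": 0, "y": 0, "z": 0.08, "wx": 0, "wy": 0, "wz": 0}, {"x": 0, "y": 0, "z": 0.13, "wx": 0, "wy": 0, "wz": 0}, {"x": 0, "y": 0, "z": 0.18, "wx": 0, "wy": 0, "wz": 0}]}}

```text
clock: 15.9
eef_pos: [0.5795, 0.123, 0.2939]
orientation: [[-0.997, -0.079, -0.001], [-0.079, 0.997, -0.0], [0.001, -0.0, -1.0]]
force: [0.9, 1.1, -0.7]
grip_width: 0.746
gripper_force: 0.0
```

```bash
python3 - <<'E'
from m import *
g=cam('side')
s=arm.get_state();print(s['clock'],s['eef_pos'],s['grip_width'],s['force'])
weights(g,{'w4':(.589,-.15)})
cv2.imwrite('pics/g.png',cv2.resize(g['img'][110:310,200:340],None,fx=3,fy=3,interpolation=cv2.INTER_CUBIC)[...,::-1])
E
```

```text
15.95 [0.5818804  0.12322924 0.29995031] 0.7493737261140399 [2.6979578  0.30293614 7.02121812]
w4 head 48 c [ 590.8 -151.9] med z 0.094 maxz 0.099 size [37.2 12.6] long axis deg -88.6
w4 foot 75 c [ 590.  -151.4] med z 0.024 maxz 0.032 size [43.2 33.3] long axis deg 89.7
```

View pics/g.png

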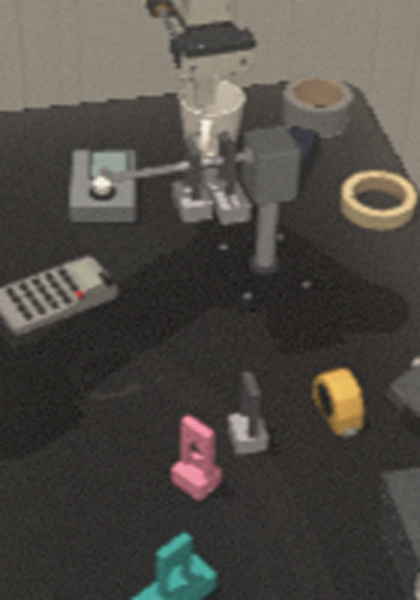

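w1 and w3 hang side by side at (230,190) and (193,195). w4 is still standing at (247,420).

Call:
{"op": "apply_moves", "data": {"motion": [{"x": 0.002, "y": -0.05, "z": 0, "wx": 0, "wy": 0, "wz": -0.005}, {"x": 0.004, "y": -0.11, "z": 0, "wx": 0, "wy": 0, "wz": -0.01}, {"x": 0.007, "y": -0.18, "z": 0, "wx": 0, "wy": 0, "wz": -0.015}, {"x": 0.01, "y": -0.25, "z": 0, "wx": 0, "wy": 0, "wz": -0.02}, {"x": 0.012, "y": -0.31, "z": 0, "wx": 0, "wy": 0, "wz": -0.025}]}}

```text
clock: 16.37
eef_pos: [0.5857, -0.0335, 0.2932]
orientation: [[-1.0, -0.0, 0.001], [-0.0, 1.0, 0.0], [-0.001, 0.0, -1.0]]
force: [0.2, 0.1, 0.4]
grip_width: 0.752
gripper_force: 0.0
```

Call:
{"op": "apply_moves", "data": {"motion": [{"x": 0.003, "y": -0.06, "z": -0.03, "wx": 0, "wy": 0, "wz": 0}, {"x": 0.005, "y": -0.12, "z": -0.08, "wx": 0, "wy": 0, "wz": 0}, {"x": 0.007, "y": -0.18, "z": -0.13, "wx": 0, "wy": 0, "wz": 0}, {"x": 0.007, "y": -0.228, "z": -0.18, "wx": 0, "wy": 0, "wz": 0}, {"x": 0.007, "y": -0.228, "z": -0.19, "wx": 0, "wy": 0, "wz": 0}]}}

```text
clock: 16.78
eef_pos: [0.5867, -0.149, 0.1932]
orientation: [[-1.0, 0.003, -0.006], [0.003, 1.0, 0.0], [0.006, 0.0, -1.0]]
force: [-0.8, 0.3, -0.9]
grip_width: 0.746
gripper_force: 0.0
```

```bash
python3 - <<'E'
from m import *
g=cam('side')
s=arm.get_state();print(s['clock'],s['eef_pos'],s['orientation'].round(3),s['grip_width'])
weights(g,{'w4':(.589,-.15)})
E
```

```text
16.8333 [ 0.58714312 -0.14772325  0.19402805] [[-1.     0.003 -0.006]
 [ 0.003  1.     0.   ]
 [ 0.006  0.    -1.   ]] 0.7532371303313978
w4 head 51 c [ 590.7 -153.3] med z 0.092 maxz 0.102 size [42.1 12.5] long axis deg 89.2
w4 foot 81 c [ 590.2 -151.9] med z 0.025 maxz 0.029 size [43.3 34.5] long axis deg 87.0
```

Call:
{"op": "apply_moves", "data": {"motion": [{"x": 0, "y": 0.002, "z": -0.05, "wx": 0, "wy": 0, "wz": 0}, {"x": 0, "y": 0.002, "z": -0.11, "wx": 0, "wy": 0, "wz": 0}, {"x": 0, "y": 0.002, "z": -0.17, "wx": 0, "wy": 0, "wz": 0}, {"x": 0, "y": 0.002, "z": -0.22, "wx": 0, "wy": 0, "wz": 0}, {"x": 0, "y": 0.002, "z": -0.22, "wx": 0, "wy": 0, "wz": 0}]}}

```text
clock: 17.25
eef_pos: [0.5867, -0.1439, 0.0838]
orientation: [[-1.0, -0.0, -0.007], [-0.0, 1.0, 0.001], [0.007, 0.001, -1.0]]
force: [-1.1, 0.1, -0.4]
grip_width: 0.754
gripper_force: 0.0
```

Call:
{"op": "apply_moves", "data": {"motion": [{"x": 0, "y": 0, "z": 0, "wx": 0, "wy": 0, "wz": 0}, {"x": 0, "y": 0, "z": 0, "wx": 0, "wy": 0, "wz": 0}]}}

```text
clock: 17.42
eef_pos: [0.591, -0.1446, 0.09]
orientation: [[-1.0, -0.002, 0.003], [-0.002, 1.0, -0.001], [-0.003, -0.001, -1.0]]
force: [-0.5, -0.7, 0.9]
grip_width: 0.749
gripper_force: 0.0
```

Settled at z 0.090. I need 0.067.

Call:
{"op": "apply_moves", "data": {"motion": [{"x": 0, "y": -0.002, "z": -0.02, "wx": 0, "wy": 0, "wz": 0}, {"x": 0, "y": -0.002, "z": -0.046, "wx": 0, "wy": 0, "wz": 0}, {"x": 0, "y": -0.002, "z": -0.046, "wx": 0, "wy": 0, "wz": 0}, {"x": 0, "y": -0.002, "z": -0.046, "wx": 0, "wy": 0, "wz": 0}]}}

```text
clock: 17.75
eef_pos: [0.5895, -0.1459, 0.0654]
orientation: [[-1.0, -0.0, 0.0], [-0.0, 1.0, -0.0], [-0.0, -0.0, -1.0]]
force: [-0.6, 0.2, 0.2]
grip_width: 0.751
gripper_force: 0.0
```

Call:
{"op": "apply_moves", "data": {"motion": [{"x": 0, "y": 0, "z": 0, "wx": 0, "wy": 0, "wz": 0}, {"x": 0, "y": 0, "z": 0, "wx": 0, "wy": 0, "wz": 0}, {"x": 0, "y": 0, "z": 0, "wx": 0, "wy": 0, "wz": 0}, {"x": 0, "y": 0, "z": 0, "wx": 0, "wy": 0, "wz": 0}, {"x": 0, "y": 0, "z": 0, "wx": 0, "wy": 0, "wz": 0}], "claw": 1, "newtons": 40}}

```text
clock: 18.17
eef_pos: [0.5895, -0.146, 0.0652]
orientation: [[-1.0, -0.0, 0.001], [-0.0, 1.0, -0.0], [-0.001, -0.0, -1.0]]
force: [-0.2, -1.3, 0.6]
grip_width: 0.435
gripper_force: 6.0
```

Call:
{"op": "apply_moves", "data": {"motion": [{"x": 0, "y": 0, "z": 0, "wx": 0, "wy": 0, "wz": 0}, {"x": 0, "y": 0, "z": 0, "wx": 0, "wy": 0, "wz": 0}, {"x": 0, "y": 0, "z": 0, "wx": 0, "wy": 0, "wz": 0}, {"x": 0, "y": 0, "z": 0, "wx": 0, "wy": 0, "wz": 0}, {"x": 0, "y": 0, "z": 0, "wx": 0, "wy": 0, "wz": 0}]}}

```text
clock: 18.58
eef_pos: [0.5896, -0.1461, 0.0652]
orientation: [[-1.0, -0.001, 0.001], [-0.001, 1.0, -0.0], [-0.001, -0.0, -1.0]]
force: [-0.6, -2.3, 4.4]
grip_width: 0.426
gripper_force: 39.9
```

Call:
{"op": "apply_moves", "data": {"motion": [{"x": 0, "y": 0, "z": 0.04, "wx": 0, "wy": 0, "wz": 0}, {"x": 0, "y": 0, "z": 0.11, "wx": 0, "wy": 0, "wz": 0}, {"x": 0, "y": 0, "z": 0.19, "wx": 0, "wy": 0, "wz": 0}, {"x": 0, "y": 0, "z": 0.27, "wx": 0, "wy": 0, "wz": 0}, {"x": 0, "y": 0, "z": 0.34, "wx": 0, "wy": 0, "wz": 0}]}}

```text
clock: 19.0
eef_pos: [0.5888, -0.1457, 0.2366]
orientation: [[-1.0, -0.0, -0.0], [-0.0, 1.0, 0.0], [0.0, 0.0, -1.0]]
force: [1.0, 0.2, -1.6]
grip_width: 0.424
gripper_force: 39.9
```

Call:
{"op": "apply_moves", "data": {"motion": [{"x": -0.04, "y": 0.02, "z": 0.02, "wx": 0, "wy": 0, "wz": 0.005}, {"x": -0.1, "y": 0.05, "z": 0.03, "wx": 0, "wy": 0, "wz": 0.01}, {"x": -0.17, "y": 0.08, "z": 0.03, "wx": 0, "wy": 0, "wz": 0.015}, {"x": -0.24, "y": 0.11, "z": 0.03, "wx": 0, "wy": 0, "wz": 0.02}, {"x": -0.3, "y": 0.14, "z": 0.03, "wx": 0, "wy": 0, "wz": 0.025}]}}

```text
clock: 19.42
eef_pos: [0.4365, -0.0754, 0.2486]
orientation: [[-0.997, -0.079, -0.002], [-0.079, 0.997, 0.001], [0.002, 0.001, -1.0]]
force: [-0.3, 0.7, -2.0]
grip_width: 0.423
gripper_force: 39.9
```

Call:
{"op": "apply_moves", "data": {"motion": [{"x": -0.04, "y": 0.06, "z": 0, "wx": 0, "wy": 0, "wz": 0}, {"x": -0.053, "y": 0.12, "z": 0, "wx": 0, "wy": 0, "wz": 0}, {"x": -0.053, "y": 0.19, "z": 0, "wx": 0, "wy": 0, "wz": 0}, {"x": -0.053, "y": 0.26, "z": 0, "wx": 0, "wy": 0, "wz": 0}, {"x": -0.053, "y": 0.32, "z": 0, "wx": 0, "wy": 0, "wz": 0}]}}

```text
clock: 19.83
eef_pos: [0.4116, 0.086, 0.2496]
orientation: [[-0.997, -0.079, -0.0], [-0.079, 0.997, 0.001], [0.0, 0.001, -1.0]]
force: [1.1, -1.2, -2.8]
grip_width: 0.428
gripper_force: 39.9
```

Call:
{"op": "apply_moves", "data": {"motion": [{"x": 0, "y": 0.03, "z": 0, "wx": 0, "wy": 0, "wz": 0}, {"x": 0, "y": 0.05, "z": -0.02, "wx": 0, "wy": 0, "wz": 0}, {"x": 0, "y": 0.05, "z": -0.046, "wx": 0, "wy": 0, "wz": 0}, {"x": 0, "y": 0.05, "z": -0.046, "wx": 0, "wy": 0, "wz": 0}, {"x": 0, "y": 0.05, "z": -0.046, "wx": 0, "wy": 0, "wz": 0}]}}

```text
clock: 20.25
eef_pos: [0.4119, 0.1083, 0.2255]
orientation: [[-0.997, -0.079, -0.003], [-0.079, 0.997, -0.002], [0.003, -0.002, -1.0]]
force: [0.9, 0.2, -1.5]
grip_width: 0.425
gripper_force: 39.9
```

Call:
{"op": "apply_moves", "data": {"motion": [{"x": 0, "y": 0, "z": 0, "wx": 0, "wy": 0, "wz": 0}, {"x": 0, "y": 0, "z": 0, "wx": 0, "wy": 0, "wz": 0}]}}

```text
clock: 20.42
eef_pos: [0.413, 0.1087, 0.2272]
orientation: [[-0.997, -0.078, 0.0], [-0.078, 0.997, 0.0], [-0.0, 0.0, -1.0]]
force: [0.2, -0.1, -2.3]
grip_width: 0.424
gripper_force: 39.9
```

Call:
{"op": "apply_moves", "data": {"motion": [{"x": 0.03, "y": 0.0024, "z": -0.004, "wx": 0, "wy": 0, "wz": 0}, {"x": 0.06, "y": 0.0048, "z": -0.004, "wx": 0, "wy": 0, "wz": 0}, {"x": 0.09, "y": 0.0072, "z": -0.004, "wx": 0, "wy": 0, "wz": 0}, {"x": 0.12, "y": 0.0096, "z": -0.004, "wx": 0, "wy": 0, "wz": 0}, {"x": 0.15, "y": 0.012, "z": -0.004, "wx": 0, "wy": 0, "wz": 0}]}}

```text
clock: 20.83
eef_pos: [0.4889, 0.1147, 0.2253]
orientation: [[-0.997, -0.078, 0.001], [-0.078, 0.997, 0.001], [-0.001, 0.0, -1.0]]
force: [-0.2, 0.1, -1.8]
grip_width: 0.427
gripper_force: 39.9
```

Call:
{"op": "apply_moves", "data": {"motion": [{"x": 0.03, "y": 0.0024, "z": 0, "wx": 0, "wy": 0, "wz": 0}, {"x": 0.06, "y": 0.0048, "z": 0, "wx": 0, "wy": 0, "wz": 0}, {"x": 0.09, "y": 0.0072, "z": 0, "wx": 0, "wy": 0, "wz": 0}, {"x": 0.098, "y": 0.008, "z": 0, "wx": 0, "wy": 0, "wz": 0}, {"x": 0.098, "y": 0.008, "z": 0, "wx": 0, "wy": 0, "wz": 0}]}}

```text
clock: 21.25
eef_pos: [0.5376, 0.1187, 0.2246]
orientation: [[-0.997, -0.077, -0.0], [-0.077, 0.997, -0.0], [0.0, -0.0, -1.0]]
force: [-1.1, 0.1, -2.7]
grip_width: 0.427
gripper_force: 39.9
```

Call:
{"op": "apply_moves", "data": {"motion": [{"x": 0, "y": 0, "z": -0.01, "wx": 0, "wy": 0, "wz": 0}, {"x": 0, "y": 0, "z": -0.02, "wx": 0, "wy": 0, "wz": 0}, {"x": 0, "y": 0, "z": -0.03, "wx": 0, "wy": 0, "wz": 0}, {"x": 0, "y": 0, "z": -0.04, "wx": 0, "wy": 0, "wz": 0}, {"x": 0, "y": 0, "z": -0.045, "wx": 0, "wy": 0, "wz": 0}]}}

```text
clock: 21.67
eef_pos: [0.536, 0.119, 0.2015]
orientation: [[-0.997, -0.079, -0.001], [-0.079, 0.997, -0.0], [0.001, -0.0, -1.0]]
force: [0.1, -0.6, -2.4]
grip_width: 0.426
gripper_force: 39.9
```

Call:
{"op": "apply_moves", "data": {"motion": [{"x": 0, "y": 0, "z": 0, "wx": 0, "wy": 0, "wz": 0}, {"x": 0, "y": 0, "z": -0.003, "wx": 0, "wy": 0, "wz": 0}, {"x": 0, "y": 0, "z": -0.004, "wx": 0, "wy": 0, "wz": 0}, {"x": 0, "y": 0, "z": -0.004, "wx": 0, "wy": 0, "wz": 0}, {"x": 0, "y": 0, "z": -0.004, "wx": 0, "wy": 0, "wz": 0}]}}

```text
clock: 22.08
eef_pos: [0.5369, 0.1192, 0.2005]
orientation: [[-0.997, -0.079, 0.0], [-0.079, 0.997, 0.0], [-0.0, 0.0, -1.0]]
force: [0.2, -0.7, -1.6]
grip_width: 0.423
gripper_force: 39.9
```

Barely touching; a bit lower.

Call:
{"op": "apply_moves", "data": {"motion": [{"x": 0, "y": 0, "z": -0.002, "wx": 0, "wy": 0, "wz": 0}, {"x": 0, "y": 0, "z": -0.004, "wx": 0, "wy": 0, "wz": 0}, {"x": 0, "y": 0, "z": -0.004, "wx": 0, "wy": 0, "wz": 0}, {"x": 0, "y": 0, "z": -0.004, "wx": 0, "wy": 0, "wz": 0}]}}

```text
clock: 22.42
eef_pos: [0.5374, 0.1188, 0.1993]
orientation: [[-0.997, -0.079, 0.002], [-0.079, 0.997, -0.0], [-0.002, -0.0, -1.0]]
force: [-1.1, -2.8, 5.0]
grip_width: 0.427
gripper_force: 40.0
```

Call:
{"op": "apply_moves", "data": {"motion": [{"x": 0, "y": 0, "z": 0.002, "wx": 0, "wy": 0, "wz": 0}, {"x": 0, "y": 0, "z": 0.002, "wx": 0, "wy": 0, "wz": 0}, {"x": 0, "y": 0, "z": 0.002, "wx": 0, "wy": 0, "wz": 0}, {"x": 0, "y": 0, "z": 0.002, "wx": 0, "wy": 0, "wz": 0}, {"x": 0, "y": 0, "z": 0.002, "wx": 0, "wy": 0, "wz": 0}], "claw": 0.25}}

```text
clock: 22.83
eef_pos: [0.5367, 0.1192, 0.1991]
orientation: [[-0.997, -0.079, -0.0], [-0.079, 0.997, 0.0], [0.0, 0.0, -1.0]]
force: [0.1, -1.6, 0.2]
grip_width: 0.726
gripper_force: 0.0
```

Call:
{"op": "apply_moves", "data": {"motion": [{"x": 0, "y": 0, "z": 0.01, "wx": 0, "wy": 0, "wz": 0}, {"x": 0, "y": 0, "z": 0.04, "wx": 0, "wy": 0, "wz": 0}, {"x": 0, "y": 0, "z": 0.08, "wx": 0, "wy": 0, "wz": 0}, {"x": 0, "y": 0, "z": 0.13, "wx": 0, "wy": 0, "wz": 0}, {"x": 0, "y": 0, "z": 0.18, "wx": 0, "wy": 0, "wz": 0}]}}

```text
clock: 23.25
eef_pos: [0.5365, 0.1189, 0.2904]
orientation: [[-0.997, -0.079, -0.001], [-0.079, 0.997, -0.0], [0.001, -0.0, -1.0]]
force: [-0.0, 1.2, -0.4]
grip_width: 0.75
gripper_force: 0.0
```

```bash
python3 - <<'E'
from m import *
g=cam('side');f=cam('top')
s=arm.get_state();print(s['clock'],s['eef_pos'],s['grip_width'],s['force'])
for n,c in(('side',g),('top',f)):
  P=cloud(c);h=cv2.cvtColor(c['img'],cv2.COLOR_RGB2HSV)
  m=(abs(P[...,0]-.491)<.03)&(abs(P[...,1]-.294)<.03)&(P[...,2]>.02)&(h[...,2]>205)&(h[...,1]<40)
  v,u=np.nonzero(m); 
  if len(u): print(n,len(u),u.mean(),v.mean(),np.ptp(u),np.ptp(v),onz(c,u.mean(),v.mean(),.053).round(4),P[m].mean(0).round(4),P[m].min(0).round(3),P[m].max(0).round(3))
a=np.hstack([cv2.resize(g['img'][110:240,200:340],(400,371),interpolation=cv2.INTER_CUBIC),cv2.resize(f['img'][190:242,165:221],(400,371),interpolation=cv2.INTER_CUBIC)])
cv2.imwrite('pics/i.png',a[...,::-1])
E
```

```text
23.35 [0.53885425 0.11967167 0.29420796] 0.7489791095013798 [ 0.26825872 -0.1485421  -0.10482463]
side 15 233.33333333333334 170.53333333333333 5 3 [0.4923 0.2929 0.053 ] [0.4927 0.2954 0.051 ] [0.485 0.281 0.034] [0.502 0.322 0.058]
top 23 200.6086956521739 223.52173913043478 8 5 [0.4664 0.2866 0.053 ] [0.4675 0.2899 0.0323] [0.462 0.276 0.026] [0.481 0.308 0.042]
```

View pics/i.png

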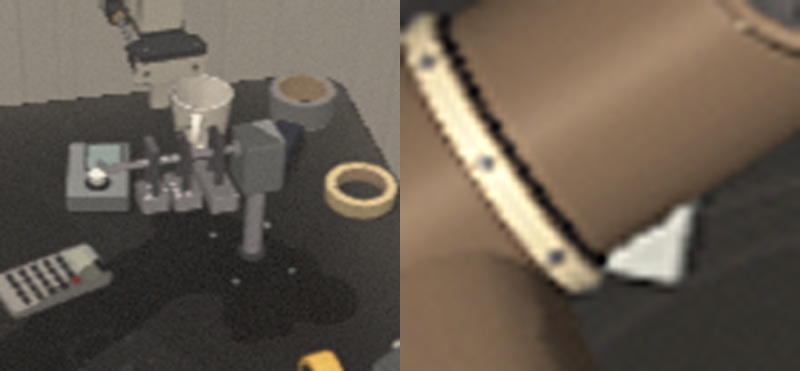

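All three weights hang in order on the bar at (152,180), (185,180) and (215,170). The white key is at (97,178), on the readout behind it. From both views the key sits at about (0.492, 0.297). Moving there with the gripper shut.

Call:
{"op": "apply_moves", "data": {"motion": [{"x": -0.01, "y": 0.05, "z": 0, "wx": 0, "wy": 0, "wz": 0}, {"x": -0.03, "y": 0.12, "z": 0, "wx": 0, "wy": 0, "wz": 0}, {"x": -0.05, "y": 0.2, "z": 0, "wx": 0, "wy": 0, "wz": 0}, {"x": -0.07, "y": 0.28, "z": 0, "wx": 0, "wy": 0, "wz": 0}, {"x": -0.092, "y": 0.355, "z": 0, "wx": 0, "wy": 0, "wz": 0}], "claw": 1, "newtons": 15}}

```text
clock: 23.77
eef_pos: [0.4901, 0.2983, 0.2893]
orientation: [[-0.997, -0.078, 0.0], [-0.078, 0.997, 0.0], [-0.0, 0.0, -1.0]]
force: [0.7, -0.2, -0.2]
grip_width: 0.434
gripper_force: 0.0
```

Call:
{"op": "apply_moves", "data": {"motion": [{"x": 0, "y": 0, "z": -0.05, "wx": 0, "wy": 0, "wz": 0}, {"x": 0, "y": 0, "z": -0.12, "wx": 0, "wy": 0, "wz": 0}, {"x": 0, "y": 0, "z": -0.2, "wx": 0, "wy": 0, "wz": 0}, {"x": 0, "y": 0, "z": -0.28, "wx": 0, "wy": 0, "wz": 0}, {"x": 0, "y": 0, "z": -0.34, "wx": 0, "wy": 0, "wz": 0}]}}

```text
clock: 24.18
eef_pos: [0.4895, 0.2958, 0.1162]
orientation: [[-0.997, -0.079, -0.002], [-0.079, 0.997, -0.001], [0.002, -0.001, -1.0]]
force: [-0.2, 0.5, -0.9]
grip_width: 0.053
gripper_force: 0.0
```

Call:
{"op": "apply_moves", "data": {"motion": [{"x": 0, "y": 0, "z": -0.03, "wx": 0, "wy": 0, "wz": 0}, {"x": 0, "y": 0, "z": -0.06, "wx": 0, "wy": 0, "wz": 0}, {"x": 0, "y": 0, "z": -0.08, "wx": 0, "wy": 0, "wz": 0}, {"x": 0, "y": 0, "z": -0.09, "wx": 0, "wy": 0, "wz": 0}, {"x": 0, "y": 0, "z": -0.09, "wx": 0, "wy": 0, "wz": 0}]}}

```text
clock: 24.6
eef_pos: [0.4904, 0.2963, 0.0734]
orientation: [[-0.997, -0.079, -0.001], [-0.079, 0.997, -0.001], [0.001, -0.001, -1.0]]
force: [-0.5, 0.4, 0.2]
grip_width: 0.008
gripper_force: 0.0
```

```bash
python3 - <<'E'
from m import *
g=cam('side')
s=arm.get_state();print(s['clock'],s['eef_pos'],s['orientation'].round(3),s['grip_width'],s['force'])
P=cloud(g)
m=(P[...,0]>.4)&(P[...,0]<.57)&(P[...,1]>.22)&(P[...,1]<.37)&(P[...,2]>.03)&(P[...,2]<.15)
for z in np.arange(.04,.13,.01):
  a=P[m&(P[...,2]>=z)&(P[...,2]<z+.01)]
  if len(a): print(z.round(3),len(a),a.min(0).round(3),a.max(0).round(3))
cv2.imwrite('pics/j.png',cv2.resize(g['img'][120:220,190:310],None,fx=5,fy=5,interpolation=cv2.INTER_CUBIC)[...,::-1])
E
```

```text
24.65 [0.490892   0.29664582 0.07436312] [[-0.997 -0.079 -0.   ]
 [-0.079  0.997 -0.   ]
 [ 0.    -0.    -1.   ]] 0.0009224514213869089 [0.55231742 0.14803254 0.95679689]
0.04 20 [0.486 0.281 0.04 ] [0.526 0.364 0.05 ]
0.05 10 [0.487 0.281 0.051] [0.504 0.296 0.055]
0.09 3 [0.486 0.28  0.096] [0.495 0.285 0.097]
0.1 6 [0.482 0.273 0.102] [0.502 0.279 0.107]
```

View pics/j.png

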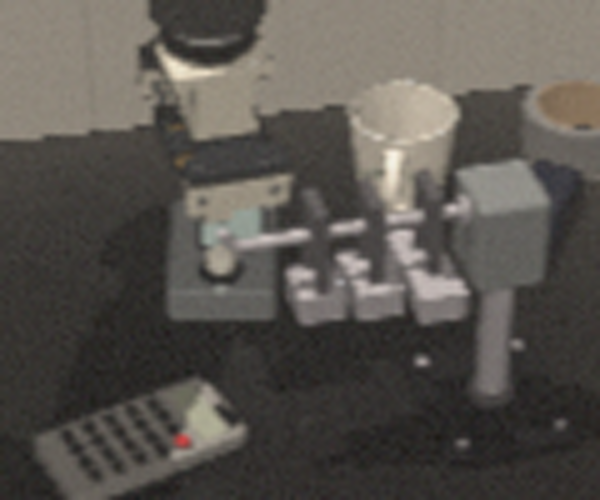

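The shut fingers are above the key at (218,262), and the three weights hang clear. Lowering gently.

Call:
{"op": "apply_moves", "data": {"motion": [{"x": 0.004, "y": 0, "z": -0.01, "wx": 0, "wy": 0, "wz": 0}, {"x": 0.004, "y": 0, "z": -0.02, "wx": 0, "wy": 0, "wz": 0}, {"x": 0.004, "y": 0, "z": -0.03, "wx": 0, "wy": 0, "wz": 0}, {"x": 0.004, "y": 0, "z": -0.036, "wx": 0, "wy": 0, "wz": 0}, {"x": 0.004, "y": 0, "z": -0.036, "wx": 0, "wy": 0, "wz": 0}]}}

```text
clock: 25.07
eef_pos: [0.4924, 0.2962, 0.0555]
orientation: [[-0.997, -0.079, -0.001], [-0.079, 0.997, -0.001], [0.001, -0.001, -1.0]]
force: [0.1, -0.0, 0.4]
grip_width: 0.004
gripper_force: 0.0
```

Call:
{"op": "apply_moves", "data": {"motion": [{"x": 0, "y": 0, "z": -0.002, "wx": 0, "wy": 0, "wz": 0}, {"x": 0, "y": 0, "z": -0.004, "wx": 0, "wy": 0, "wz": 0}, {"x": 0, "y": 0, "z": -0.006, "wx": 0, "wy": 0, "wz": 0}, {"x": 0, "y": 0, "z": -0.006, "wx": 0, "wy": 0, "wz": 0}, {"x": 0, "y": 0, "z": -0.006, "wx": 0, "wy": 0, "wz": 0}]}}

```text
clock: 25.48
eef_pos: [0.4928, 0.2966, 0.0533]
orientation: [[-0.997, -0.079, 0.0], [-0.079, 0.997, 0.0], [-0.0, 0.0, -1.0]]
force: [0.1, 1.4, -0.6]
grip_width: 0.007
gripper_force: 0.0
```

Call:
{"op": "apply_moves", "data": {"motion": [{"x": 0, "y": 0, "z": -0.002, "wx": 0, "wy": 0, "wz": 0}, {"x": 0, "y": 0, "z": -0.004, "wx": 0, "wy": 0, "wz": 0}, {"x": 0, "y": 0, "z": -0.006, "wx": 0, "wy": 0, "wz": 0}, {"x": 0, "y": 0, "z": -0.007, "wx": 0, "wy": 0, "wz": 0}, {"x": 0, "y": 0, "z": -0.007, "wx": 0, "wy": 0, "wz": 0}]}}

```text
clock: 25.9
eef_pos: [0.4927, 0.2965, 0.0496]
orientation: [[-0.997, -0.079, -0.0], [-0.079, 0.997, -0.0], [0.0, -0.0, -1.0]]
force: [-0.8, 0.2, 0.7]
grip_width: 0.005
gripper_force: 0.0
```

Call:
{"op": "apply_moves", "data": {"motion": [{"x": 0, "y": 0, "z": -0.001, "wx": 0, "wy": 0, "wz": 0}, {"x": 0, "y": 0, "z": -0.001, "wx": 0, "wy": 0, "wz": 0}, {"x": 0, "y": 0, "z": -0.001, "wx": 0, "wy": 0, "wz": 0}]}}

```text
clock: 26.15
eef_pos: [0.4928, 0.2966, 0.0493]
orientation: [[-0.997, -0.079, -0.0], [-0.079, 0.997, -0.0], [0.0, -0.0, -1.0]]
force: [0.5, -0.3, 0.3]
grip_width: 0.0
gripper_force: 0.0
```

Call:
{"op": "apply_moves", "data": {"motion": [{"x": 0, "y": 0, "z": -0.001, "wx": 0, "wy": 0, "wz": 0}, {"x": 0, "y": 0, "z": -0.002, "wx": 0, "wy": 0, "wz": 0}, {"x": 0, "y": 0, "z": -0.002, "wx": 0, "wy": 0, "wz": 0}]}}

```text
clock: 26.4
eef_pos: [0.4928, 0.2966, 0.0482]
orientation: [[-0.997, -0.079, -0.0], [-0.079, 0.997, -0.0], [0.0, -0.0, -1.0]]
force: [-0.9, -0.5, -0.7]
grip_width: 0.004
gripper_force: 0.0
```

Call:
{"op": "apply_moves", "data": {"motion": [{"x": 0, "y": 0, "z": 0, "wx": 0, "wy": 0, "wz": 0}, {"x": 0, "y": 0, "z": 0, "wx": 0, "wy": 0, "wz": 0}]}}

```text
clock: 26.57
eef_pos: [0.4928, 0.2966, 0.0483]
orientation: [[-0.997, -0.079, -0.0], [-0.079, 0.997, -0.0], [0.0, -0.0, -1.0]]
force: [0.1, -0.3, 0.4]
grip_width: 0.005
gripper_force: 0.0
```

```bash
python3 - <<'E'
from m import *
g=cam('side');f=cam('top');P=cloud(g)
m=(P[...,0]>.45)&(P[...,0]<.54)&(P[...,1]>.24)&(P[...,1]<.34)&(P[...,2]>.03)&(P[...,2]<.11)
v,u=np.nonzero(m)
for a,b in zip(u,v):
  if P[b,a,2]>.037: print(a,b,P[b,a].round(3),g['img'][b,a])
a=np.hstack([cv2.resize(g['img'][145:195,215:265],(400,400),interpolation=cv2.INTER_CUBIC),cv2.resize(f['img'][180:250,165:235],(400,400),interpolation=cv2.INTER_CUBIC)])
cv2.imwrite('pics/k.png',a[...,::-1])
E
```

```text
232 168 [0.486 0.283 0.075] [149 142 126]
233 168 [0.49  0.283 0.074] [137 131 118]
234 168 [0.493 0.277 0.078] [126 119 113]
228 169 [0.475 0.326 0.039] [94 95 89]
231 169 [0.487 0.324 0.038] [107 102  96]
232 169 [0.485 0.28  0.072] [135 129 116]
233 169 [0.489 0.28  0.071] [146 138 126]
234 169 [0.497 0.306 0.05 ] [139 131 122]
228 170 [0.474 0.321 0.037] [90 89 86]
229 170 [0.478 0.32  0.037] [90 89 85]
232 170 [0.488 0.298 0.053] [160 153 141]
233 170 [0.491 0.295 0.054] [162 156 140]
234 170 [0.496 0.301 0.049] [159 151 138]
235 170 [0.5   0.295 0.053] [150 144 132]
236 170 [0.503 0.292 0.055] [130 124 116]
244 170 [0.539 0.306 0.039] [82 80 76]
229 171 [0.477 0.314 0.037] [92 92 88]
230 171 [0.481 0.312 0.038] [93 92 87]
232 171 [0.487 0.292 0.052] [163 160 142]
233 171 [0.491 0.29  0.053] [163 155 142]
234 171 [0.493 0.281 0.059] [165 157 145]
235 171 [0.499 0.292 0.051] [161 154 138]
236 171 [0.503 0.291 0.051] [144 138 127]
237 171 [0.507 0.288 0.052] [104 100  97]
226 172 [0.464 0.309 0.037] [93 93 89]
232 172 [0.486 0.285 0.052] [160 153 140]
233 172 [0.49  0.286 0.051] [
[... 401 characters left out ...]
8 0.043] [158 151 138]
236 173 [0.502 0.284 0.046] [118 113 102]
237 173 [0.507 0.288 0.042] [63 63 58]
231 174 [0.482 0.292 0.037] [66 67 60]
232 174 [0.486 0.288 0.04 ] [109 105  94]
233 174 [0.489 0.283 0.043] [146 141 129]
234 174 [0.493 0.283 0.042] [151 146 132]
235 174 [0.497 0.28  0.044] [118 112 103]
236 174 [0.501 0.282 0.042] [81 76 70]
237 174 [0.506 0.284 0.039] [48 49 47]
239 174 [0.514 0.286 0.037] [84 82 81]
234 175 [0.493 0.282 0.038] [61 60 55]
237 175 [0.505 0.277 0.04 ] [57 55 54]
243 175 [0.529 0.271 0.041] [89 89 84]
230 176 [0.476 0.276 0.04 ] [88 87 85]
234 176 [0.491 0.272 0.041] [49 47 45]
235 176 [0.496 0.275 0.038] [53 52 51]
237 177 [0.503 0.267 0.038] [96 94 91]
```

View pics/k.png

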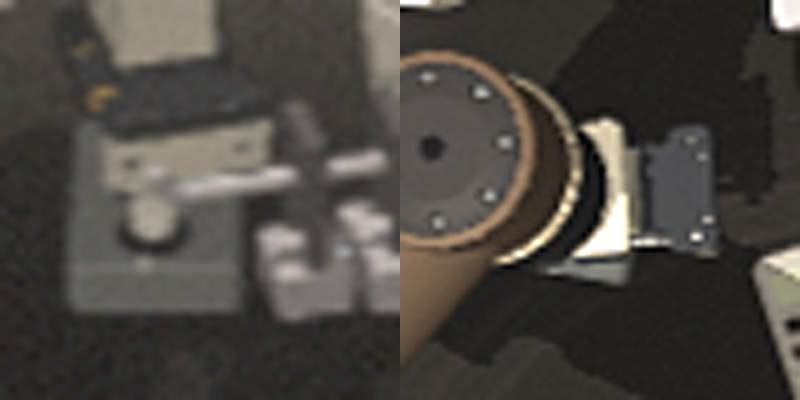

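The fingers hang right over the key at (150,215) in the left crop, and the sensor feels no contact yet. I keep lowering in small steps.

Call:
{"op": "apply_moves", "data": {"motion": [{"x": 0, "y": 0, "z": -0.001, "wx": 0, "wy": 0, "wz": 0}, {"x": 0, "y": 0, "z": -0.002, "wx": 0, "wy": 0, "wz": 0}, {"x": 0, "y": 0, "z": -0.002, "wx": 0, "wy": 0, "wz": 0}, {"x": 0, "y": 0, "z": -0.002, "wx": 0, "wy": 0, "wz": 0}]}}

```text
clock: 27.0
eef_pos: [0.4928, 0.2966, 0.0472]
orientation: [[-0.997, -0.079, -0.0], [-0.079, 0.997, -0.0], [0.0, -0.0, -1.0]]
force: [-0.4, -0.6, -0.0]
grip_width: 0.006
gripper_force: 0.0
```

```bash
python3 - <<'E'
from m import *
s=arm.get_state();print({k:np.round(v,4) for k,v in s.items()})
E
```

```text
{'clock': np.float64(27.0), 'joints': array([ 5.052160e+01,  1.993860e+01, -2.341420e+01,  6.000000e-04,
       -4.665400e+01, -1.359966e+02]), 'qd': array([ 0.0203,  0.0094,  0.0167,  0.047 , -0.0245, -0.006 ]), 'joint_efforts': array([ 1.00000e-04, -5.06423e+01,  2.25589e+01,  5.32080e+00,
       -7.68000e-02, -0.00000e+00]), 'eef_pos': array([0.4928, 0.2966, 0.0472]), 'orientation': array([[-9.969e-01, -7.890e-02, -1.000e-04],
       [-7.890e-02,  9.969e-01, -1.000e-04],
       [ 1.000e-04, -1.000e-04, -1.000e+00]]), 'force': array([-0.3926, -0.5973, -0.0383]), 'wrist_torque': array([-0.0013, -0.039 ,  0.0502]), 'gripper_force': np.float64(0.0), 'grip_width': np.float64(0.0062)}
```

Call:
{"op": "apply_moves", "data": {"motion": [{"x": 0, "y": 0, "z": -0.001, "wx": 0, "wy": 0, "wz": 0}, {"x": 0, "y": 0, "z": -0.002, "wx": 0, "wy": 0, "wz": 0}, {"x": 0, "y": 0, "z": -0.002, "wx": 0, "wy": 0, "wz": 0}]}}

```text
clock: 27.25
eef_pos: [0.4928, 0.2965, 0.0462]
orientation: [[-0.997, -0.079, -0.0], [-0.079, 0.997, -0.0], [0.0, -0.0, -1.0]]
force: [0.2, -0.0, -1.2]
grip_width: 0.005
gripper_force: 0.0
```

```bash
python3 - <<'E'
from m import *
s=arm.get_state();print(s['force'].round(2),s['eef_pos'])
g=cam('side')
print(g['img'][164:178,228:240].sum(-1)//3)
E
```

```text
[ 0.21 -0.01 -1.2 ] [0.49275022 0.29654725 0.04618585]
[[125 143 140 136 141 141 142 140 143 145 140 143]
 [128 143 127 109 126 144 153 144 142 139 138 142]
 [122 142 125 104 125 163 175 156 136 138 138 141]
 [130 141 138 131 139 145 135 122 114 131 148 150]
 [119 136 138 135 142 132 119 116 130 151 174 178]
 [ 96  92  77  99 130 147 136 125 127 132 144 140]
 [ 88  91  91 115 142 150 149 141 123 106 103  92]
 [ 92  92  90 124 152 154 153 153 136 104  91  88]
 [ 89  90  75 112 152 161 164 155 123  78  74  88]
 [ 91  77  61 106 151 156 160 150 116  57  62  82]
 [ 87  76  49  60 102 139 139 111  77  51  62  81]
 [ 87  81  62  43  48  59  60  51  43  55  77  90]
 [ 93  90  84  68  56  56  54  47  60  80  91  88]
 [ 92  92  96  93  96  94  92  94  91  97  94  95]]
```

```bash
python3 - <<'E'
from m import *
g=cam('side');f=cam('top')
def pr(c,p):
    q=np.array(c['attitude']).T@(np.array(p)-c['position']); return (c['cx']+c['f']*q[0]/-q[2],c['cy']-c['f']*q[1]/-q[2])
for n,p in {'key ctr':(.494,.297,.053),'key front':(.494,.285,.053),'key back':(.494,.309,.053),'key front base':(.494,.285,.036),'tip ctr':(.493,.2966,.046),'tip front':(.493,.276,.046),'tip@66':(.493,.2966,.066)}.items(): print(n,np.round(pr(g,p),1), 'biased',np.round(pr(g,(p[0],p[1]-.0056,p[2])),1))
P=cloud(g);
for r in range(158,176): print(r,[tuple(P[r,c].round(3)) for c in (231,233,235)])
E
```

```text
key ctr [233.6 169.9] biased [233.8 170.7]
key front [234.  171.6] biased [234.3 172.5]
key back [233.1 168.1] biased [233.3 169. ]
key front base [234.1 174.9] biased [234.4 175.7]
tip ctr [233.4 171.3] biased [233.6 172.1]
tip front [234.2 174.4] biased [234.4 175.2]
tip@66 [233.3 167.5] biased [233.5 168.3]
158 [(np.float64(0.473), np.float64(0.207), np.float64(0.181)), (np.float64(0.482), np.float64(0.218), np.float64(0.171)), (np.float64(0.489), np.float64(0.211), np.float64(0.175))]
159 [(np.float64(0.474), np.float64(0.21), np.float64(0.173)), (np.float64(0.48), np.float64(0.203), np.float64(0.178)), (np.float64(0.488), np.float64(0.204), np.float64(0.176))]
160 [(np.float64(0.472), np.float64(0.203), np.float64(0.175)), (np.float64(0.48), np.float64(0.204), np.float64(0.173)), (np.float64(0.486), np.float64(0.195), np.float64(0.178))]
161 [(np.float64(0.471), np.float64(0.194), np.float64(0.176)), (np.float64(0.479), np.float64(0.199), np.float64(0.172)), (np.float64(0.486), np.float64(0.194), np.float64(0.174))]
162 [(np.float64(0.471), np.float64(0.195), np.float64(0.171)),
[... 1773 characters left out ...]
 np.float64(0.307), np.float64(0.036)), (np.float64(0.49), np.float64(0.286), np.float64(0.051)), (np.float64(0.497), np.float64(0.281), np.float64(0.054))]
173 [(np.float64(0.483), np.float64(0.295), np.float64(0.04)), (np.float64(0.49), np.float64(0.287), np.float64(0.045)), (np.float64(0.498), np.float64(0.287), np.float64(0.044))]
174 [(np.float64(0.481), np.float64(0.287), np.float64(0.041)), (np.float64(0.489), np.float64(0.286), np.float64(0.041)), (np.float64(0.497), np.float64(0.279), np.float64(0.045))]
175 [(np.float64(0.482), np.float64(0.291), np.float64(0.033)), (np.float64(0.489), np.float64(0.286), np.float64(0.036)), (np.float64(0.497), np.float64(0.285), np.float64(0.035))]
```

Call:
{"op": "apply_moves", "data": {"motion": [{"x": 0, "y": 0, "z": -0.001, "wx": 0, "wy": 0, "wz": 0}, {"x": 0, "y": 0, "z": -0.002, "wx": 0, "wy": 0, "wz": 0}, {"x": 0, "y": 0, "z": -0.002, "wx": 0, "wy": 0, "wz": 0}, {"x": 0, "y": 0, "z": -0.002, "wx": 0, "wy": 0, "wz": 0}]}}

```text
clock: 27.73
eef_pos: [0.4928, 0.2966, 0.0453]
orientation: [[-0.997, -0.079, -0.0], [-0.079, 0.997, -0.0], [0.0, -0.0, -1.0]]
force: [-0.6, 0.0, -0.7]
grip_width: 0.008
gripper_force: 0.0
```

Call:
{"op": "apply_moves", "data": {"motion": [{"x": 0, "y": 0, "z": -0.001, "wx": 0, "wy": 0, "wz": 0}, {"x": 0, "y": 0, "z": -0.002, "wx": 0, "wy": 0, "wz": 0}, {"x": 0, "y": 0, "z": -0.002, "wx": 0, "wy": 0, "wz": 0}, {"x": 0, "y": 0, "z": -0.002, "wx": 0, "wy": 0, "wz": 0}]}}

```text
clock: 28.07
eef_pos: [0.4928, 0.2966, 0.0443]
orientation: [[-0.997, -0.079, -0.0], [-0.079, 0.997, -0.0], [0.0, -0.0, -1.0]]
force: [0.8, 0.5, -1.4]
grip_width: 0.005
gripper_force: 0.0
```

```bash
python3 - <<'E'
from m import *
s=arm.get_state();print(s['force'].round(2),s['wrist_torque'].round(2),s['eef_pos'])
g=cam('side')
cv2.imwrite('pics/l.png',cv2.resize(g['img'][150:185,210:255],None,fx=14,fy=14,interpolation=cv2.INTER_CUBIC)[...,::-1])
E
```

```text
[ 0.78  0.48 -1.38] [-0.02  0.05 -0.03] [0.49280105 0.29657362 0.04427742]
```

View pics/l.png

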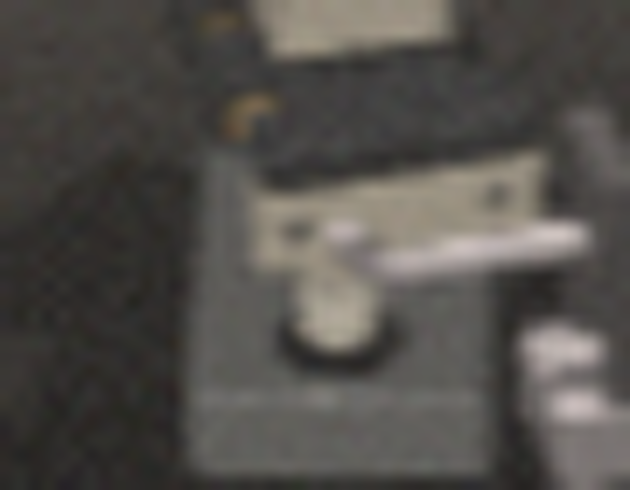

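```bash
python3 - <<'E'
from m import *
r=cv2.imread('pics/g.png');r=cv2.resize(r,None,fx=1/3,fy=1/3,interpolation=cv2.INTER_AREA).mean(-1).astype(int);print('free\n',r[54:68,26:42])
r=cv2.imread('pics/j.png');r=cv2.resize(r,None,fx=1/5,fy=1/5,interpolation=cv2.INTER_AREA).mean(-1).astype(int);print('tcp .074\n',r[44:58,36:52])
A=np.mean([cam('side')['img'].mean(-1) for _ in range(6)],0).astype(int);print('now .044\n',A[164:178,226:242])
s=arm.get_state();print(s['eef_pos'],s['force'])
D=np.median([cloud(cam('side')) for _ in range(8)],0)
for c in(231,232,233,234,235,236): print(c,[tuple((D[r,c,1:]*1000).astype(int)) for r in range(166,178)])
E
```

```text
free
 [[140 140 137 112 109 141 153 156 156 155 155 156 155 156 154 140]
 [143 141 138 116 120 151 157 154 145 145 153 156 155 155 156 141]
 [143 143 140 113 123 156 154 140 128 128 138 151 153 154 152 138]
 [142 141 140 115 124 155 153 137 121 118 116 132 139 137 129 129]
 [142 143 138 114 114 148 161 157 137 120 113 118 124 126 125 128]
 [141 141 137 116 100 145 197 221 204 156 130 120 124 124 123 125]
 [141 140 141 137 144 193 233 237 235 221 177 127 123 119 122 133]
 [141 140 140 141 146 190 229 234 232 228 195 144 136 138 139 139]
 [142 140 141 134 116 137 183 205 199 177 135  99 114 138 143 140]
 [142 142 138 115  78 114 153 164 163 147 109  63  89 129 141 142]
 [144 143 138 110  62  70 104 132 134 109  73  56  90 127 139 140]
 [142 143 140 123  85  60  52  62  60  54  52  71 114 138 140 139]
 [142 141 142 141 128  98  78  71  69  70  90 117 138 143 140 141]
 [144 144 143 144 143 140 137 135 135 135 138 141 142 143 143 144]]
tcp .074
 [[ 93  92  88  81  99 131 142 136 128 137 148 152 150 150 150 138]
 [ 90  92  88  78 113 147 153 154 155 150 149 149 148 149 151 136]
 [ 89  90  
[... 3397 characters left out ...]
(212)), (np.int64(106), np.int64(209)), (np.int64(105), np.int64(204)), (np.int64(295), np.int64(52)), (np.int64(291), np.int64(50)), (np.int64(282), np.int64(52)), (np.int64(284), np.int64(45)), (np.int64(282), np.int64(41)), (np.int64(283), np.int64(36)), (np.int64(278), np.int64(35)), (np.int64(273), np.int64(33))]
236 [(np.int64(108), np.int64(215)), (np.int64(107), np.int64(212)), (np.int64(107), np.int64(207)), (np.int64(107), np.int64(203)), (np.int64(299), np.int64(49)), (np.int64(290), np.int64(50)), (np.int64(284), np.int64(50)), (np.int64(285), np.int64(44)), (np.int64(285), np.int64(39)), (np.int64(283), np.int64(35)), (np.int64(276), np.int64(35)), (np.int64(272), np.int64(33))]
```

The averaged view shows the key still at rest, at z 0.053. The real fingertips are about 22 mm above the reported TCP, with their lower edge near z 0.067. So contact should come at a reported z of about 0.03. I go on down, watching the force.

Call:
{"op": "apply_moves", "data": {"motion": [{"x": 0, "y": 0, "z": -0.005, "wx": 0, "wy": 0, "wz": 0}, {"x": 0, "y": 0, "z": -0.01, "wx": 0, "wy": 0, "wz": 0}, {"x": 0, "y": 0, "z": -0.015, "wx": 0, "wy": 0, "wz": 0}, {"x": 0, "y": 0, "z": -0.02, "wx": 0, "wy": 0, "wz": 0}, {"x": 0, "y": 0, "z": -0.02, "wx": 0, "wy": 0, "wz": 0}]}}

```text
clock: 29.23
eef_pos: [0.4925, 0.2963, 0.0335]
orientation: [[-0.997, -0.079, -0.001], [-0.079, 0.997, -0.001], [0.001, -0.001, -1.0]]
force: [-0.1, -0.3, -0.7]
grip_width: 0.005
gripper_force: 0.0
```

Call:
{"op": "apply_moves", "data": {"motion": [{"x": 0, "y": 0, "z": -0.001, "wx": 0, "wy": 0, "wz": 0}, {"x": 0, "y": 0, "z": -0.002, "wx": 0, "wy": 0, "wz": 0}, {"x": 0, "y": 0, "z": -0.002, "wx": 0, "wy": 0, "wz": 0}]}}

```text
clock: 29.48
eef_pos: [0.4928, 0.2966, 0.0333]
orientation: [[-0.997, -0.079, -0.0], [-0.079, 0.997, -0.0], [0.0, -0.0, -1.0]]
force: [0.3, 0.6, 1.1]
grip_width: 0.005
gripper_force: 0.0
```

Call:
{"op": "apply_moves", "data": {"motion": [{"x": 0, "y": 0, "z": -0.001, "wx": 0, "wy": 0, "wz": 0}, {"x": 0, "y": 0, "z": -0.002, "wx": 0, "wy": 0, "wz": 0}, {"x": 0, "y": 0, "z": -0.002, "wx": 0, "wy": 0, "wz": 0}]}}

```text
clock: 29.73
eef_pos: [0.4929, 0.2967, 0.0323]
orientation: [[-0.997, -0.079, 0.0], [-0.079, 0.997, 0.0], [-0.0, 0.0, -1.0]]
force: [-0.2, -0.0, 0.0]
grip_width: 0.003
gripper_force: 0.2
```

Call:
{"op": "apply_moves", "data": {"motion": [{"x": 0, "y": 0, "z": -0.001, "wx": 0, "wy": 0, "wz": 0}, {"x": 0, "y": 0, "z": -0.002, "wx": 0, "wy": 0, "wz": 0}, {"x": 0, "y": 0, "z": -0.002, "wx": 0, "wy": 0, "wz": 0}]}}

```text
clock: 29.98
eef_pos: [0.4929, 0.2967, 0.0313]
orientation: [[-0.997, -0.079, 0.0], [-0.079, 0.997, 0.0], [-0.0, 0.0, -1.0]]
force: [-0.6, 0.6, 1.3]
grip_width: 0.008
gripper_force: 0.5
```

Call:
{"op": "apply_moves", "data": {"motion": [{"x": 0, "y": 0, "z": -0.001, "wx": 0, "wy": 0, "wz": 0}, {"x": 0, "y": 0, "z": -0.002, "wx": 0, "wy": 0, "wz": 0}, {"x": 0, "y": 0, "z": -0.002, "wx": 0, "wy": 0, "wz": 0}]}}

```text
clock: 30.23
eef_pos: [0.4929, 0.2967, 0.0303]
orientation: [[-0.997, -0.079, 0.0], [-0.079, 0.997, 0.0], [-0.0, 0.0, -1.0]]
force: [0.0, -1.0, 1.0]
grip_width: 0.002
gripper_force: 0.9
```

Call:
{"op": "apply_moves", "data": {"motion": [{"x": 0, "y": 0, "z": -0.001, "wx": 0, "wy": 0, "wz": 0}, {"x": 0, "y": 0, "z": -0.002, "wx": 0, "wy": 0, "wz": 0}, {"x": 0, "y": 0, "z": -0.002, "wx": 0, "wy": 0, "wz": 0}]}}

```text
clock: 30.48
eef_pos: [0.4929, 0.2967, 0.0293]
orientation: [[-0.997, -0.079, 0.0], [-0.079, 0.997, 0.0], [-0.0, 0.0, -1.0]]
force: [-0.2, 0.2, 2.3]
grip_width: 0.004
gripper_force: 1.2
```

```bash
python3 - <<'E'
from m import *
D=np.median([cloud(cam('side')) for _ in range(5)],0)
s=arm.get_state();print(s['eef_pos'],s['force'])
for c in(232,233,234): print(c,[tuple((D[r,c,1:]*1000).astype(int)) for r in range(166,177)])
E
```

```text
[0.49290023 0.29666746 0.02937968] [0.81872084 0.14117703 2.09852219]
232 [(np.int64(200), np.int64(147)), (np.int64(201), np.int64(141)), (np.int64(202), np.int64(136)), (np.int64(204), np.int64(129)), (np.int64(205), np.int64(124)), (np.int64(206), np.int64(119)), (np.int64(278), np.int64(57)), (np.int64(291), np.int64(42)), (np.int64(290), np.int64(37)), (np.int64(285), np.int64(36)), (np.int64(281), np.int64(34))]
233 [(np.int64(199), np.int64(147)), (np.int64(200), np.int64(142)), (np.int64(203), np.int64(135)), (np.int64(205), np.int64(129)), (np.int64(206), np.int64(123)), (np.int64(205), np.int64(119)), (np.int64(279), np.int64(55)), (np.int64(284), np.int64(47)), (np.int64(284), np.int64(41)), (np.int64(282), np.int64(38)), (np.int64(278), np.int64(36))]
234 [(np.int64(107), np.int64(217)), (np.int64(105), np.int64(214)), (np.int64(207), np.int64(131)), (np.int64(205), np.int64(128)), (np.int64(208), np.int64(120)), (np.int64(206), np.int64(117)), (np.int64(279), np.int64(55)), (np.int64(282), np.int64(47)), (np.int64(284), np.int64(40)), (np.int64(286), np.int64(34)), (np.int64(275), np.int64(37))]
```

Contact began at about 0.0325, and the force is now 2.2 N in the first stage. Small steps to the first stop.

Call:
{"op": "apply_moves", "data": {"motion": [{"x": 0, "y": 0, "z": -0.001, "wx": 0, "wy": 0, "wz": 0}, {"x": 0, "y": 0, "z": -0.002, "wx": 0, "wy": 0, "wz": 0}, {"x": 0, "y": 0, "z": -0.002, "wx": 0, "wy": 0, "wz": 0}]}}

```text
clock: 30.98
eef_pos: [0.4929, 0.2967, 0.0285]
orientation: [[-0.997, -0.079, 0.0], [-0.079, 0.997, 0.0], [-0.0, 0.0, -1.0]]
force: [-1.4, -0.2, 4.5]
grip_width: 0.007
gripper_force: 2.3
```

Call:
{"op": "apply_moves", "data": {"motion": [{"x": 0, "y": 0, "z": -0.001, "wx": 0, "wy": 0, "wz": 0}, {"x": 0, "y": 0, "z": -0.001, "wx": 0, "wy": 0, "wz": 0}]}}

```text
clock: 31.15
eef_pos: [0.4929, 0.2967, 0.0283]
orientation: [[-0.997, -0.079, 0.0], [-0.079, 0.997, 0.0], [-0.0, 0.0, -1.0]]
force: [-2.6, -0.4, 8.4]
grip_width: 0.003
gripper_force: 3.9
```

Call:
{"op": "apply_moves", "data": {"motion": [{"x": 0, "y": 0, "z": 0.0005, "wx": 0, "wy": 0, "wz": 0}, {"x": 0, "y": 0, "z": 0.0005, "wx": 0, "wy": 0, "wz": 0}, {"x": 0, "y": 0, "z": 0.0005, "wx": 0, "wy": 0, "wz": 0}, {"x": 0, "y": 0, "z": 0.0005, "wx": 0, "wy": 0, "wz": 0}, {"x": 0, "y": 0, "z": 0.0005, "wx": 0, "wy": 0, "wz": 0}]}}

```text
clock: 31.57
eef_pos: [0.4929, 0.2967, 0.0284]
orientation: [[-0.997, -0.079, 0.0], [-0.079, 0.997, 0.0], [-0.0, 0.0, -1.0]]
force: [-0.9, -0.2, 6.2]
grip_width: 0.005
gripper_force: 2.9
```

Call:
{"op": "apply_moves", "data": {"motion": [{"x": 0, "y": 0, "z": 0, "wx": 0, "wy": 0, "wz": 0}, {"x": 0, "y": 0, "z": 0, "wx": 0, "wy": 0, "wz": 0}, {"x": 0, "y": 0, "z": 0, "wx": 0, "wy": 0, "wz": 0}, {"x": 0, "y": 0, "z": 0, "wx": 0, "wy": 0, "wz": 0}, {"x": 0, "y": 0, "z": 0, "wx": 0, "wy": 0, "wz": 0}]}}

```text
clock: 31.98
eef_pos: [0.4929, 0.2967, 0.0284]
orientation: [[-0.997, -0.079, 0.0], [-0.079, 0.997, 0.0], [-0.0, 0.0, -1.0]]
force: [-1.4, -0.1, 5.3]
grip_width: 0.01
gripper_force: 2.9
```

Call:
{"op": "apply_moves", "data": {"motion": [{"x": 0, "y": 0, "z": 0, "wx": 0, "wy": 0, "wz": 0}, {"x": 0, "y": 0, "z": -0.004, "wx": 0, "wy": 0, "wz": 0}, {"x": 0, "y": 0, "z": -0.008, "wx": 0, "wy": 0, "wz": 0}, {"x": 0, "y": 0, "z": -0.012, "wx": 0, "wy": 0, "wz": 0}, {"x": 0, "y": 0, "z": -0.015, "wx": 0, "wy": 0, "wz": 0}]}}

```text
clock: 32.4
eef_pos: [0.493, 0.2967, 0.0216]
orientation: [[-0.997, -0.079, 0.001], [-0.079, 0.997, 0.0], [-0.001, 0.0, -1.0]]
force: [-6.1, -2.1, 21.8]
grip_width: 0.009
gripper_force: 11.3
```

Call:
{"op": "apply_moves", "data": {"motion": [{"x": 0, "y": 0, "z": -0.001, "wx": 0, "wy": 0, "wz": 0}, {"x": 0, "y": 0, "z": -0.001, "wx": 0, "wy": 0, "wz": 0}]}}

```text
clock: 32.57
eef_pos: [0.493, 0.2968, 0.0218]
orientation: [[-0.997, -0.08, 0.001], [-0.08, 0.997, 0.0], [-0.001, 0.0, -1.0]]
force: [-5.8, -1.8, 19.5]
grip_width: 0.004
gripper_force: 9.5
```

Fully down: 6.6 mm below the first stop, with more than 14 N. Now I let go and retreat straight up.

Call:
{"op": "apply_moves", "data": {"motion": [{"x": 0, "y": 0, "z": 0.015, "wx": 0, "wy": 0, "wz": 0}, {"x": 0, "y": 0, "z": 0.05, "wx": 0, "wy": 0, "wz": 0}, {"x": 0, "y": 0, "z": 0.1, "wx": 0, "wy": 0, "wz": 0}, {"x": 0, "y": 0, "z": 0.17, "wx": 0, "wy": 0, "wz": 0}, {"x": 0, "y": 0, "z": 0.24, "wx": 0, "wy": 0, "wz": 0}]}}

```text
clock: 32.98
eef_pos: [0.4919, 0.2957, 0.1403]
orientation: [[-0.997, -0.079, -0.002], [-0.079, 0.997, -0.002], [0.002, -0.002, -1.0]]
force: [1.1, 1.4, 0.8]
grip_width: 0.005
gripper_force: 0.0
```

Call:
{"op": "apply_moves", "data": {"motion": [{"x": 0, "y": 0, "z": 0.08, "wx": 0, "wy": 0, "wz": 0}, {"x": 0, "y": 0, "z": 0.16, "wx": 0, "wy": 0, "wz": 0}, {"x": 0, "y": 0, "z": 0.24, "wx": 0, "wy": 0, "wz": 0}, {"x": 0, "y": 0, "z": 0.24, "wx": 0, "wy": 0, "wz": 0}, {"x": 0, "y": 0, "z": 0.24, "wx": 0, "wy": 0, "wz": 0}]}}

```text
clock: 33.4
eef_pos: [0.4935, 0.2974, 0.2626]
orientation: [[-0.997, -0.079, 0.003], [-0.079, 0.997, 0.004], [-0.003, 0.003, -1.0]]
force: [-0.1, 0.2, -0.6]
grip_width: 0.005
gripper_force: 0.0
```

Call:
{"op": "apply_moves", "data": {"motion": [{"x": 0, "y": 0, "z": 0, "wx": 0, "wy": 0, "wz": 0}, {"x": 0, "y": 0, "z": 0, "wx": 0, "wy": 0, "wz": 0}, {"x": 0, "y": 0, "z": 0, "wx": 0, "wy": 0, "wz": 0}, {"x": 0, "y": 0, "z": 0, "wx": 0, "wy": 0, "wz": 0}, {"x": 0, "y": 0, "z": 0, "wx": 0, "wy": 0, "wz": 0}]}}

```text
clock: 33.82
eef_pos: [0.4926, 0.2964, 0.2591]
orientation: [[-0.997, -0.079, -0.001], [-0.079, 0.997, -0.001], [0.001, -0.001, -1.0]]
force: [-0.7, -0.6, -0.2]
grip_width: 0.004
gripper_force: 0.0
```

```bash
python3 - <<'E'
from m import *
D=np.median([cloud(cam('side')) for _ in range(4)],0)
s=arm.get_state();print(s['clock'],s['eef_pos'],s['force'])
m=(D[...,2]>.142)&(D[...,2]<.168)&(D[...,0]>.5)&(D[...,0]<.65)&(D[...,1]>.05)&(D[...,1]<.2)
n,l,st,ce=cv2.connectedComponentsWithStats(m.astype(np.uint8))
h=D[(D[...,2]>.212)&(D[...,2]<.235)&(D[...,0]>.5)&(D[...,0]<.642)&(D[...,1]>.05)&(D[...,1]<.2)]
print('handle tops x hist',np.histogram(h[:,0],np.arange(.5,.65,.01)),h[:,2].max())
q=D[m];print('foot x',np.histogram(q[:,0],np.arange(.5,.66,.01)))
k=D[169:172,232:236];print('key z',np.median(k[...,2]))
E
```

```text
34.0167 [0.4928057  0.29656819 0.25979708] [-0.50314592 -1.20640247 -0.14505469]
handle tops x hist (array([ 0,  0,  0, 22, 16,  0,  0, 22, 19,  0,  0,  0, 15, 25,  0]), array([0.5 , 0.51, 0.52, 0.53, 0.54, 0.55, 0.56, 0.57, 0.58, 0.59, 0.6 ,
       0.61, 0.62, 0.63, 0.64, 0.65])) 0.2318867452934596
foot x (array([ 0,  0, 29, 32, 12, 19, 33, 38, 18, 21,  1, 35, 53, 35, 30,  0]), array([0.5 , 0.51, 0.52, 0.53, 0.54, 0.55, 0.56, 0.57, 0.58, 0.59, 0.6 ,
       0.61, 0.62, 0.63, 0.64, 0.65, 0.66]))
key z 0.05177427461227985
```

```bash
python3 - <<'E'
from m import *
for t in range(2):
  D=np.median([cloud(cam('side')) for _ in range(4)],0)
  for n,a,b in(('w4',.51,.558),('w3',.558,.602),('w1',.602,.66)):
    R=[]
    for z0,z1 in((.142,.168),(.21,.232)):
      q=D[(D[...,2]>z0)&(D[...,2]<z1)&(D[...,0]>a)&(D[...,0]<(b if z0<.2 else min(b,.642)))&(D[...,1]>.05)&(D[...,1]<.2)]
      R.append((q.min(0)*1000).astype(int).tolist()+(q.max(0)*1000).astype(int).tolist())
    print(n,R)
E
```

```text
w4 [[521, 91, 142, 557, 132, 167], [533, 93, 210, 547, 132, 230]]
w3 [[558, 85, 142, 600, 144, 167], [574, 98, 210, 587, 134, 230]]
w1 [[613, 75, 142, 659, 161, 167], [626, 102, 211, 640, 135, 230]]
w4 [[521, 90, 142, 557, 133, 166], [533, 95, 210, 547, 133, 231]]
w3 [[558, 87, 142, 599, 144, 167], [574, 96, 210, 587, 133, 229]]
w1 [[613, 74, 142, 659, 163, 167], [627, 100, 210, 640, 134, 230]]
```

All three weights hang level and still, in the right order, and the key has sprung back. Handing in.

```bash
python3 -c "
from workcell import arm
print(arm.hand_in())"
```

```text
the job is handed in; nothing more can be done
None
```

The job is handed in: the three weights present (weight_1, weight_3 and weight_4; I found no weight_2) hang still on the hook, largest furthest in, and the key was held about a second at its first stop, pressed fully down and let go, though the hand-in returned no verdict.

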